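# Tip out a carrier of pipe connectors and cull the odd ones

### The arm

A 6-joint arm with a two-finger parallel gripper is mounted at the origin on the work surface. World frame = base frame: x ahead of the robot, y to its left, z up, the work surface at z = 0. Lengths are in m, angles in rad, forces in N, time in s.
With the tool pointing down it reaches from about 0.325 to 0.775 m from the base axis. Payload 5.5 kg.
Tool frame: the origin (TCP) lies between the finger pads; the fingertips stand 22 mm ahead of it and the grasp point (between the pads) lies 3 mm ahead of it (manip.tip_reach is the distance from the TCP to the fingertips, in m); z points along the fingers, y is the line along which they close (so a half turn about z gives the same grasp; the last joint's range is limited). The gripper opens to 85 mm and grips with 20 to 120 N. Pads are 22 mm wide; open, the fingers measure 114 mm over their backs; the gripper's body (76 mm by 85 mm) begins 54 mm behind the grasp point. The pads swing forward as they close: fully open they stand 13 mm farther back than shut.
Start: joints at [-1.321, 0.091, 1.231, -0, 1.82, -0.057], TCP at [0.181, -0.572, 0.253] pointing down, gripper open.
Joint ranges: [-2.87, 2.87], [-0.86, 2.18], [0.17, 2.46], [-1.51, 4.65], [0.06, 2.69], [-2.65, 2.65]. Speed limits (rad/s): [2.57, 2.57, 3.01, 3.14, 3.14, 3.14].

### API

Orientations are given as a unit quaternion [w, x, y, z].
In Python, from bench import manip gives the robot as it stands.
- The arm moves only by the tool move_arm, never from a script. Its argument "rows" is a list of rows, each an object with "xyz": the shift along the tool's x, y, z in units of 50 mm (1.0 is 50 mm), a list of three; "rot": the turn, a rotation vector about the tool's x, y, z in units of 5 degrees (1.0 is 5 degrees), a list of three; "jaw": the opening, from 0 (shut) to 1 (fully open). In form: [{"xyz": [tx, ty, tz], "rot": [wx, wy, wz], "jaw": jaw}, ...]. A call has 1 to 12 rows; each row is the pose to reach, as a shift and turn from the pose commanded when the call began, along the tool's axes at that moment; what a row does not reach only later rows make up. A row lasts 1/10 s, in which the tool goes at most 50 mm and 8.59 degrees, less where a joint would pass 70% of its speed; a pose out of reach is approached as far as the arm can. A call with a gripper value outside its range is refused whole. The fingers move at their own pace and stop on an object; "newtons" is the grip in N (left out, the last holds). Time passes only in rows, so rows that repeat a pose let the fingers close. It gives the time, the measured TCP pose, the force, the opening and the grip force at its end, in the units of the state.
- manip.read_state(): the state, without advancing time (a new reading comes with each control period).
- manip.read_camera(name): name is "side" or "top"; returns the picture (400x640x3 uint8, blue, green, red); there is no depth.
- manip.get_calibration(name): a dict with "fov_y" (degrees; the focal length in pixels is half the picture's height over the tangent of half this angle, whatever the lens; pixels are square), "cx", "cy" (the principal point, pixels), "D" ([k1, k2, p1, p2, k3] as OpenCV has them; the pictures are not rectified), "rvec" (rotation vector, rad) and "tvec" (3), from world to camera coordinates, as OpenCV has them. Camera axes: x right, y down, z forward; pixel columns grow to the right and rows downward; lengths in m; the calibration is good to about 2 mm. A picture is of the moment at which its call begins. get_calibration takes no time and is no camera call.
- manip.job_done(): hands the job in; it is judged then, once.
The state is a dict: "time_s": time; "q": joint angles; "joint_vel": joint speeds; "tau": joint torques, N m; "tcp_pos": TCP position; "tool_rot": TCP orientation; "ft_force": force on the tool from outside, world axes, zero at the start; "ft_torque": the same for the moment, N m; "opening": finger opening in m; "finger_force": force on a finger pad.
Only numpy, scipy, OpenCV 4.12 (cv2) and the standard library are available. Lean on these libraries where they do the work, as an engineer would, in place of code of your own. Each camera call takes 0.05 s, during which the arm holds its last target. There are 200 camera calls.

### The job

Pick up the green carrier with its fittings and tip it over the black-floored sorting tray until it is empty, then stand the empty carrier upright on the table again, clear of the tray. Cull the batch by shape: connectors sawn short go into the red bin, bent elbows into the blue bin, and the full-length straight connectors stay in the tray. Leave the other things on the table where they are.

Things in the scene. Friction and masses are not known exactly. Their poses are not given: they have to be found in the camera images.
- carrier: green parts carrier full of fittings: open trough 270 mm long (its x), inside 140 mm wide (its y) at the floor, 240 at the rim, 80 tall, walls and floor 4 mm, a post at each end up to a fixed carrying bar. Origin: centre of underside; z up. About 0.32 kg empty, under 0.75 full. The long sides flare 32 degrees; fittings (friction about 0.6) slide out over a long side at 90 to 105 degrees of tip
- carrier_bar (a point): middle of the bar, 165 mm above the carrier's underside: bar 262 mm long along the carrier's x, octagonal, 30 mm across flats (flats top, bottom, sides and at 45 degrees), a black rubber sleeve 140 mm long round its middle. Grip it hard across two flats, from above or leaning 45 degrees round the bar; across its corners it may turn in the fingers.
- tray: sorting tray, fixed: steel with a black floor, 320 mm (its x) by 350 mm (its y), floor 4 mm thick, rim 16 mm high and 5 mm thick. Origin: centre of its underside
- red_bin: red open-fronted stacking bin, fixed: 164 mm long (its x) by 144 mm wide (its y), walls and floor 4 mm, back and sides 80 mm high, front (towards the robot, its -x) 46 mm high. Origin: centre of its underside
- blue_bin: blue bin, the same as the red one in shape and size; red and blue may change places
- straight1: sound grey straight pipe connector: octagonal, 38 mm across flats, 100 mm long, a raised eight-sided collar at each end. Origin on its axis at mid-length; x runs along its length.
- straight2: sound grey straight pipe connector: octagonal, 38 mm across flats, 100 mm long, a raised eight-sided collar at each end. Origin on its axis at mid-length; x runs along its length. May be absent
- straight3: sound grey straight pipe connector: octagonal, 38 mm across flats, 100 mm long, a raised eight-sided collar at each end. Origin on its axis at mid-length; x runs along its length. May be absent
- short1: grey connector sawn short: octagonal, 38 mm across flats, only 62 mm long, a collar at one end (-x) and a bare sawn end. Origin on its axis at mid-length; x runs along its length. May be absent
- short2: grey connector sawn short: octagonal, 38 mm across flats, only 62 mm long, a collar at one end (-x) and a bare sawn end. Origin on its axis at mid-length; x runs along its length. May be absent
- short3: grey connector sawn short: octagonal, 38 mm across flats, only 62 mm long, a collar at one end (-x) and a bare sawn end. Origin on its axis at mid-length; x runs along its length. May be absent
- elbow1: grey elbow: two octagonal arms, 38 mm across flats, each 50 mm long from the bend, turning the pipe by 45 degrees. Origin on the axis at the bend; the arms point along (cos 22.5, sin 22.5, 0) and (-cos 22.5, sin 22.5, 0) degrees in its own frame; its z is square to the plane of the bend. May be absent
- elbow2: grey elbow: two octagonal arms, 38 mm across flats, each 50 mm long from the bend, turning the pipe by 45 degrees. Origin on the axis at the bend; the arms point along (cos 22.5, sin 22.5, 0) and (-cos 22.5, sin 22.5, 0) degrees in its own frame; its z is square to the plane of the bend. May be absent
- cement_jar: white screw-top jar with an orange cap, 68 mm across, 95 mm tall, standing on the table, not part of the job. Origin: centre of its underside
- primer_can: bare metal can, 66 mm across, 110 mm tall, standing on the table, not part of the job. Origin: centre of its underside
- tape_roll: roll of brown parcel tape lying flat, 104 mm across, 50 mm tall, standing on the table, not part of the job. Origin: centre of its underside
- tape_measure: yellow tape measure, 70 x 40 x 62 mm, standing on the table, not part of the job. Origin: centre of its underside
- carton: small closed cardboard box, 90 x 120 x 70 mm, standing on the table, not part of the job. Origin: centre of its underside
Not all that is in view belongs to the job. What is shaped like the straight1 but orange is not meant.

How it is judged:
By the outcome, as a careful person would: the job done as asked, in the order asked, and still so for the second after the job is handed in, with the robot touching nothing.
Of straight2, straight3 only 1 to 2 are there at a start; the rules pass over those that are not, and their reading is None.
Of short1, short2, short3, elbow1, elbow2 only 4 to 5 are there at a start; the rules pass over those that are not, and their reading is None.
At some moment in a run one of straight3, short1, short2, short3, elbow1, elbow2 may be knocked a few centimetres aside while the robot is not near it.
It also fails if it takes over 210 s, if anything falls off the work surface, if the arm or the gripper's body presses on something with over 40 N, if the wrist force passes 120 N, or if a joint passes its speed limit or range.

## Working session

There is one attempt and no reset: what is moved stays moved. The work goes in short steps, Python scripts to look and compute and a tool call to move; the robot and the scene stay as the last step left them, time stands still between calls to the robot, and variables do not carry over. Pictures are saved under pics/ and viewed, at most 14 in all, crops included, and the job is handed in when it is done.

Besides the shell and the picture viewer there is one more tool, called by a JSON object that holds its "op" and its "data". move_arm: Moves the arm, as the interface text tells. Its arguments: {"type":"object","properties":{"rows":{"type":"array"},"newtons":{"type":"number"}},"required":["rows"]}

```bash
ls; mkdir -p pics
python3 - <<'E'
from bench import manip
import cv2
for n in("top","side"):
    cv2.imwrite(f"pics/{n}0.png",manip.read_camera(n)); print(manip.get_calibration(n))
print(manip.read_state())
E
```

```text
pics
{'fov_y': 46.68358791562089, 'cx': 314.55360173952977, 'cy': 206.21210013913844, 'D': array([0.03535385, 0.        , 0.        , 0.        , 0.        ]), 'rvec': array([ 2.17396193, -2.11697646,  0.14014411]), 'tvec': array([0.02710258, 0.52205484, 1.28558825])}
{'fov_y': 55.07265455470543, 'cx': 320.60758556693827, 'cy': 192.58034803711345, 'D': array([-0.09306973,  0.        ,  0.        ,  0.        ,  0.        ]), 'rvec': array([ 0.28203529, -2.64578709,  1.44199736]), 'tvec': array([0.51871304, 0.1398785 , 0.92005362])}
{'time_s': 0.1, 'q': array([-1.32067974e+00,  9.17873123e-02,  1.23178727e+00,  2.41184522e-05,
        1.81983411e+00, -5.67019597e-02]), 'joint_vel': array([ 0.00249545, -0.00070464, -0.0036012 ,  0.00024953, -0.00105975,
        0.00159136]), 'tau': array([ 3.17152662e-03, -4.60219967e+01, -4.19217360e+01, -5.49480819e-05,
        1.06079070e-02, -8.79501954e-06]), 'tcp_pos': array([ 0.18116365, -0.57175497,  0.25224937]), 'tool_rot': array([-9.04908153e-04,  9.88254997e-01,  1.52811113e-01, -7.60403017e-05]), 'ft_force': array([-0.20044081, -0.71053882, -0.37698616]), 'ft_torque': array([-0.01888181, -0.01863215,  0.02859654]), 'finger_force': 0.0, 'opening': 0.08530254850471962}
```

View pics/top0.png

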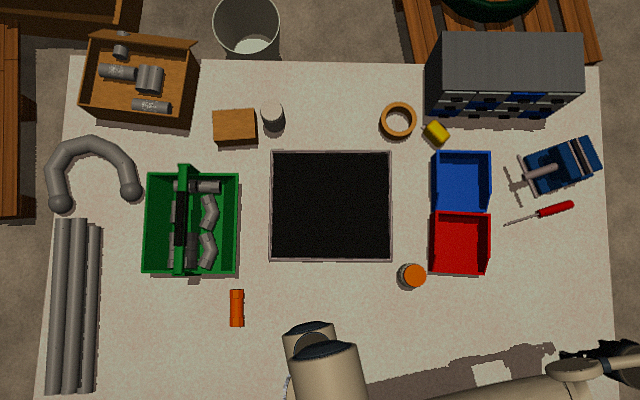

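View pics/side0.png

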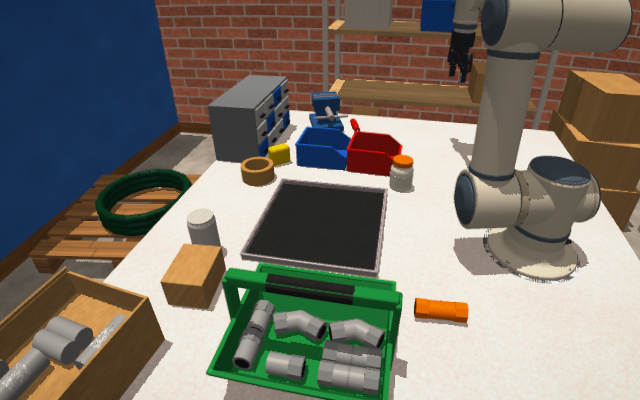

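```bash
cat > h.py <<'E'
from bench import manip
import numpy as np, cv2
from scipy.spatial.transform import Rotation as R
def cam(n):
    c=manip.get_calibration(n); f=200/np.tan(np.radians(c["fov_y"]/2))
    K=np.array([[f,0,c["cx"]],[0,f,c["cy"]],[0,0,1]]); M=cv2.Rodrigues(c["rvec"])[0]
    return K,c["D"],M,c["tvec"],c["rvec"]
def ray(n,uv):
    K,D,M,t,_=cam(n); p=cv2.undistortPoints(np.array(uv,float).reshape(-1,1,2),K,D)[:,0]
    d=np.c_[p,np.ones(len(p))]@M; return -M.T@t,d
def plane(n,uv,z):
    o,d=ray(n,uv); return o+d*((z-o[2])/d[:,2])[:,None]
def proj(n,P):
    K,D,M,t,r=cam(n); return cv2.projectPoints(np.array(P,float).reshape(-1,1,3),r,t,K,D)[0][:,0]
def pose():
    s=manip.read_state(); q=s["tool_rot"]; return s,s["tcp_pos"],R.from_quat(q,scalar_first=True)
def down(a,tilt=0,about=None):
    """tool down, y-axis at yaw a (deg)"""
    a=np.radians(a); y=np.array([np.cos(a),np.sin(a),0]); z=np.array([0,0,-1.]); return R.from_matrix(np.c_[np.cross(y,z),y,z])
def rel(p0,R0,p,Rt):
    return np.round(R0.inv().apply(np.array(p)-p0)/.05,2), np.round(np.degrees((R0.inv()*Rt).as_rotvec())/5,2)
E
python3 - <<'E'
from h import *
im=cv2.imread("pics/top0.png"); hsv=cv2.cvtColor(im,cv2.COLOR_BGR2HSV)
def big(m):
    c=max(cv2.findContours(m.astype(np.uint8),0,2)[0],key=cv2.contourArea); return c
H,S,V=[hsv[...,i].astype(int) for i in range(3)]
red=((H<5)|(H>175))&(S>150)&(V>60); red[:,500:]=0
blue=(H>105)&(H<130)&(S>120)&(V>50); blue[:140]=0; blue[:,500:]=0
blk=(V<45); blk2=blk.copy(); blk2[:,:262]=0;blk2[:,400:]=0; blk2[:140]=0;blk2[268:]=0
green=(H>45)&(H<75)&(S>120)&(V>30); green[:140]=0
slv=(V<50)&(S<100); m=np.zeros_like(slv); m[180:255,165:198]=1
for n,mk,z in(("red",red,.08),("blue",blue,.08),("tray",blk2,.004),("green",green,.08),("sleeve",slv&m,.18)):
    c=big(mk); r=cv2.minAreaRect(c); b=cv2.boxPoints(r)
    print(n,r,np.round(plane("top",b,z)[:,:2],3).tolist(),np.round(plane("top",[r[0]],z)[0,:2],3))
E
```

```text
red ((461.9380798339844, 242.42921447753906), (57.93804931640625, 62.19526672363281), 3.814074993133545) [[0.346, -0.278], [0.515, -0.29], [0.508, -0.447], [0.34, -0.431]] [ 0.426 -0.362]
blue ((463.326904296875, 180.5241241455078), (55.754417419433594, 60.91720199584961), 1.0416266918182373) [[0.512, -0.29], [0.684, -0.294], [0.684, -0.448], [0.513, -0.441]] [ 0.597 -0.368]
tray ((330.0, 205.0), (106.0, 118.0), 90.0) [[0.685, 0.175], [0.694, -0.175], [0.381, -0.176], [0.372, 0.163]] [ 0.53  -0.004]
green ((189.59555053710938, 219.82485961914062), (94.04718017578125, 111.5360336303711), 2.045408248901367) [[0.319, 0.504], [0.626, 0.517], [0.623, 0.256], [0.316, 0.251]] [0.468 0.382]
sleeve ((190.5, 241.0), (13.0, 26.0), -0.0) [[0.372, 0.363], [0.437, 0.367], [0.438, 0.334], [0.373, 0.33]] [0.405 0.348]
```

```bash
python3 -c "
import cv2
a=cv2.imread('pics/top0.png')[150:290,130:250]; b=cv2.imread('pics/side0.png')[255:400,200:420]
a=cv2.resize(a,None,fx=4,fy=4,interpolation=2)[:560]; b=cv2.resize(b,None,fx=2,fy=2)
cv2.imwrite('pics/c1.png',a)"
```

```text
(no output)
```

View pics/c1.png

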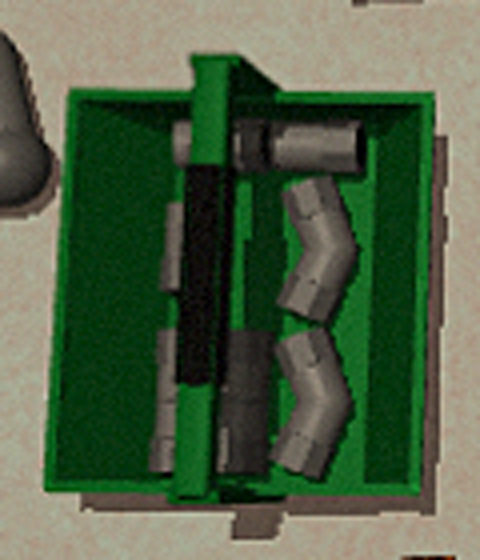

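```bash
python3 - <<'E'
from h import *
f=lambda u:[130+u[0]/4,150+u[1]/4]
s=plane("top",[f((210,167)),f((200,383))],.165); print(s,s.mean(0))
c=plane("top",[f(u) for u in((70,90),(434,95),(420,493),(46,490))],.08); print(c,c.mean(0))
for a,b in((s[1],s[0]),(c[3],c[0]),(c[2],c[1])): d=a-b; print(np.degrees(np.arctan2(d[1],d[0])))
print((c[1]-c[0]),(c[2]-c[3]))
o,d=ray("top",[[0,0]]);print(o)
# side cam: sleeve ends
print(proj("side",s),proj("top",c.mean(0)))
E
python3 -c "
import cv2
b=cv2.imread('pics/side0.png')[255:400,200:420]
cv2.imwrite('pics/c2.png',cv2.resize(b,None,fx=3,fy=3,interpolation=2))"
```

```text
[[0.53198373 0.38134879 0.165     ]
 [0.39298504 0.37836595 0.165     ]] [0.46248438 0.37985737 0.165     ]
[[0.59750801 0.50715238 0.08      ]
 [0.60077226 0.25467559 0.08      ]
 [0.32669636 0.25037838 0.08      ]
 [0.32257758 0.50186691 0.08      ]] [0.46188855 0.37851831 0.08      ]
-178.7706495616044
-178.8986402686238
-179.10173813050645
[ 0.00326425 -0.25247679  0.        ] [ 0.00411878 -0.25148854  0.        ]
[0.33850239 0.02757732 1.34561085]
[[268.07923456 282.46627948]
 [353.24166981 294.59021289]] [[190.80206608 222.22653575]]
```

View pics/c2.png

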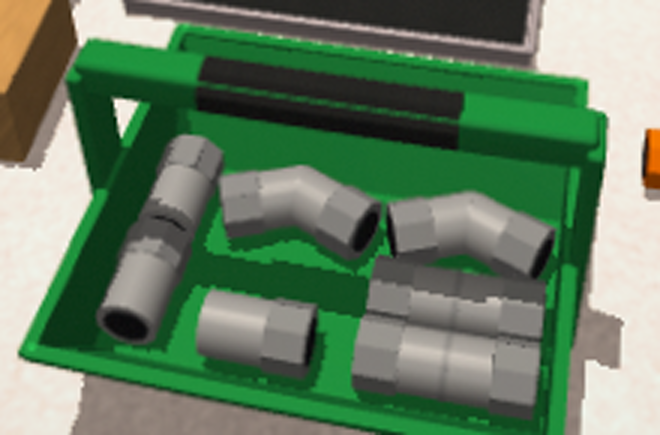

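```bash
cat >> h.py <<'E'
def plan(wps,p0=None,R0=None):
    if p0 is None: _,p0,R0=pose()
    for n,p,Rt in wps:
        x,r=rel(p0,R0,p,Rt); print(n,x.tolist(),r.tolist(),"rows>=",max(np.linalg.norm(x),np.linalg.norm(r)*5/8.59).round(1)); p0,R0=np.array(p),Rt
def rot(axis,deg): a=np.array(axis,float); return R.from_rotvec(np.radians(deg)*a/np.linalg.norm(a))
E
python3 - <<'E'
from h import *
u=[np.cos(np.radians(1.1)),np.sin(np.radians(1.1)),0]
G=rot(u,-45)*down(91.1); bar=np.array([.462,.3795,.165]); z=G.as_matrix()[:,2]; print(z)
plan([("A",[.5,-.15,.4],down(-20)),("B",[.47,.25,.42],down(60)),("C",bar-.11*z,G),("D",bar-.003*z,G)])
E
```

```text
[ 0.01357464 -0.70697647 -0.70710678]
A [8.63, -6.12, -2.94] [-0.02, -0.01, -10.48] rows>= 11.0
B [7.31, -3.3, -0.4] [0.0, 0.0, -16.0] rows>= 9.3
C [2.24, 3.5, 3.54] [8.77, -2.44, -5.89] rows>= 6.3
D [0.0, -0.0, 2.14] [0.0, 0.0, 0.0] rows>= 2.1
```

{"op": "move_arm", "data": {"rows": [{"xyz": [0, 0, -2.94], "rot": [0, 0, 0], "jaw": 1}, {"xyz": [1, -1, -2.94], "rot": [0, 0, -2], "jaw": 1}, {"xyz": [4, -3.5, -2.94], "rot": [0, 0, -6], "jaw": 1}, {"xyz": [8.63, -6.12, -2.94], "rot": [0, 0, -10.48], "jaw": 1}, {"xyz": [8.63, -6.12, -2.94], "rot": [0, 0, -10.48], "jaw": 1}, {"xyz": [8.63, -6.12, -2.94], "rot": [0, 0, -10.48], "jaw": 1}, {"xyz": [8.63, -6.12, -2.94], "rot": [0, 0, -10.48], "jaw": 1}, {"xyz": [8.63, -6.12, -2.94], "rot": [0, 0, -10.48], "jaw": 1}, {"xyz": [8.63, -6.12, -2.94], "rot": [0, 0, -10.48], "jaw": 1}, {"xyz": [8.63, -6.12, -2.94], "rot": [0, 0, -10.48], "jaw": 1}, {"xyz": [8.63, -6.12, -2.94], "rot": [0, 0, -10.48], "jaw": 1}, {"xyz": [8.63, -6.12, -2.94], "rot": [0, 0, -10.48], "jaw": 1}]}}

```text
time_s: 1.3
tcp_pos: [0.4986, -0.1511, 0.3998]
tool_rot: [-0.0, 0.819, 0.573, -0.0]
ft_force: [0.8, -0.5, 0.5]
opening: 0.0855
finger_force: 0.0
```

{"op": "move_arm", "data": {"rows": [{"xyz": [7.31, -3.3, -0.4], "rot": [0, 0, -16], "jaw": 1}, {"xyz": [7.31, -3.3, -0.4], "rot": [0, 0, -16], "jaw": 1}, {"xyz": [7.31, -3.3, -0.4], "rot": [0, 0, -16], "jaw": 1}, {"xyz": [7.31, -3.3, -0.4], "rot": [0, 0, -16], "jaw": 1}, {"xyz": [7.31, -3.3, -0.4], "rot": [0, 0, -16], "jaw": 1}, {"xyz": [7.31, -3.3, -0.4], "rot": [0, 0, -16], "jaw": 1}, {"xyz": [7.31, -3.3, -0.4], "rot": [0, 0, -16], "jaw": 1}, {"xyz": [7.31, -3.3, -0.4], "rot": [0, 0, -16], "jaw": 1}, {"xyz": [7.31, -3.3, -0.4], "rot": [0, 0, -16], "jaw": 1}, {"xyz": [7.31, -3.3, -0.4], "rot": [0, 0, -16], "jaw": 1}, {"xyz": [7.31, -3.3, -0.4], "rot": [0, 0, -16], "jaw": 1}, {"xyz": [7.31, -3.3, -0.4], "rot": [0, 0, -16], "jaw": 1}]}}

```text
time_s: 2.5
tcp_pos: [0.4679, 0.2468, 0.4196]
tool_rot: [-0.0, 0.26, 0.966, -0.0]
ft_force: [0.3, -0.1, -0.8]
opening: 0.0851
finger_force: 0.0
```

Run:
```python
from h import *
u=[np.cos(np.radians(1.1)),np.sin(np.radians(1.1)),0]
G=rot(u,-45)*down(91.1); bar=np.array([.462,.3795,.165]); z=G.as_matrix()[:,2]; print(z,pose()[0]["q"])
plan([("C",bar-.11*z,G),("D",bar-.003*z,G)])
```

```text
[ 0.01357464 -0.70697647 -0.70710678] [ 4.21121199e-01  2.68188422e-03  1.01962980e+00 -3.36356679e-05
  2.11984600e+00 -6.24028241e-01]
C [2.24, 3.57, 3.54] [8.77, -2.46, -5.91] rows>= 6.3
D [0.0, -0.0, 2.14] [0.0, 0.0, 0.0] rows>= 2.1
```

{"op": "move_arm", "data": {"rows": [{"xyz": [2.24, 3.57, 3.54], "rot": [8.77, -2.46, -5.91], "jaw": 1}, {"xyz": [2.24, 3.57, 3.54], "rot": [8.77, -2.46, -5.91], "jaw": 1}, {"xyz": [2.24, 3.57, 3.54], "rot": [8.77, -2.46, -5.91], "jaw": 1}, {"xyz": [2.24, 3.57, 3.54], "rot": [8.77, -2.46, -5.91], "jaw": 1}, {"xyz": [2.24, 3.57, 3.54], "rot": [8.77, -2.46, -5.91], "jaw": 1}, {"xyz": [2.24, 3.57, 3.54], "rot": [8.77, -2.46, -5.91], "jaw": 1}, {"xyz": [2.24, 3.57, 3.54], "rot": [8.77, -2.46, -5.91], "jaw": 1}, {"xyz": [2.24, 3.57, 3.54], "rot": [8.77, -2.46, -5.91], "jaw": 1}, {"xyz": [2.24, 3.57, 3.54], "rot": [8.77, -2.46, -5.91], "jaw": 1}, {"xyz": [2.24, 3.57, 3.54], "rot": [8.77, -2.46, -5.91], "jaw": 1}, {"xyz": [2.24, 3.57, 3.54], "rot": [8.77, -2.46, -5.91], "jaw": 1}, {"xyz": [2.24, 3.57, 3.54], "rot": [8.77, -2.46, -5.91], "jaw": 1}]}}

```text
time_s: 3.7
tcp_pos: [0.4607, 0.4566, 0.2453]
tool_rot: [0.005, -0.008, 0.924, -0.381]
ft_force: [0.4, 0.6, -0.0]
opening: 0.0858
finger_force: 0.0
```

Run:
```python
from h import *
s,p,Rr=pose(); print(s["q"])
u=[np.cos(np.radians(1.1)),np.sin(np.radians(1.1)),0]
G=rot(u,-45)*down(91.1); bar=np.array([.462,.3795,.165]); z=G.as_matrix()[:,2]
plan([("D",bar-.003*z,G)])
im=manip.read_camera("side"); cv2.imwrite("pics/s1.png",cv2.resize(im[130:400,150:500],None,fx=2,fy=2))
```

```text
[ 0.93967272  0.74809602  0.57830751 -0.65916325  2.36677782 -0.9984799 ]
D [0.01, 0.04, 2.17] [0.04, 0.03, -0.03] rows>= 2.2
```

View pics/s1.png

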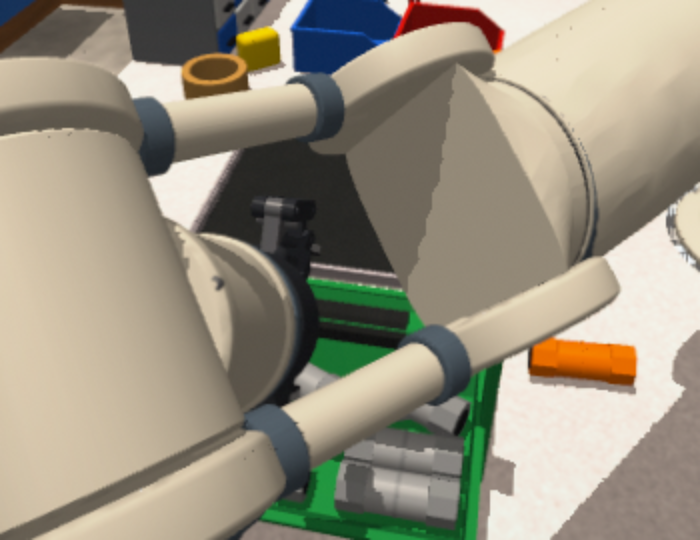

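{"op": "move_arm", "data": {"rows": [{"xyz": [0, 0, 0.7], "rot": [0, 0, 0], "jaw": 1}, {"xyz": [0, 0, 1.4], "rot": [0, 0, 0], "jaw": 1}, {"xyz": [0, 0, 2.15], "rot": [0, 0, 0], "jaw": 1}, {"xyz": [0, 0, 2.15], "rot": [0, 0, 0], "jaw": 1}, {"xyz": [0, 0, 2.15], "rot": [0, 0, 0], "jaw": 1}], "newtons": 40}}

```text
time_s: 4.25
tcp_pos: [0.4617, 0.3806, 0.167]
tool_rot: [0.004, -0.009, 0.924, -0.383]
ft_force: [0.1, -0.0, 1.0]
opening: 0.0855
finger_force: 0.0
```

{"op": "move_arm", "data": {"rows": [{"xyz": [0, 0, 0], "rot": [0, 0, 0], "jaw": 0.5}, {"xyz": [0, 0, 0], "rot": [0, 0, 0], "jaw": 0.4}, {"xyz": [0, 0, 0], "rot": [0, 0, 0], "jaw": 0.3}, {"xyz": [0, 0, 0], "rot": [0, 0, 0], "jaw": 0.2}, {"xyz": [0, 0, 0], "rot": [0, 0, 0], "jaw": 0}, {"xyz": [0, 0, 0], "rot": [0, 0, 0], "jaw": 0}, {"xyz": [0, 0, 0], "rot": [0, 0, 0], "jaw": 0}]}}

```text
time_s: 4.95
tcp_pos: [0.462, 0.3822, 0.1678]
tool_rot: [0.005, -0.009, 0.924, -0.382]
ft_force: [0.2, 5.3, 4.7]
opening: 0.0291
finger_force: 41.0
```

{"op": "move_arm", "data": {"rows": [{"xyz": [0, 0, 0], "rot": [0, 0, 0], "jaw": 0}, {"xyz": [0, 0, 0], "rot": [0, 0, 0], "jaw": 0}, {"xyz": [0, 0, 0], "rot": [0, 0, 0], "jaw": 0}], "newtons": 120}}

```text
time_s: 5.25
tcp_pos: [0.462, 0.3821, 0.1679]
tool_rot: [0.005, -0.009, 0.924, -0.382]
ft_force: [1.8, 5.3, 5.3]
opening: 0.0283
finger_force: 119.6
```

Run:
```python
from h import *
s,p,G=pose(); print(p,s["q"])
u=[np.cos(np.radians(1.1)),np.sin(np.radians(1.1)),0]
# same carrier yaw; poses: L lift, M over tray, tip in steps about bar axis
g=np.array([0,0,.003])
def at(b,Rt): return np.array(b)-Rt.apply(g)
b0=p+G.apply(g); print(b0)
w=[("L",at([.462,b0[1],.33],G),G),("M",at([.53,-.06,.34],G),G)]
for t in(45,75,95,108): Q=rot(u,t)*G; w.append((f"T{t}",at([.53,-.06,.34 if t==45 else .235],Q),Q))
plan(w)
```

```text
[0.46201993 0.38212528 0.16794398] [ 0.88112166  0.55890208  0.98068095 -0.5892756   2.15968816 -0.90197448]
[0.46207094 0.38000818 0.16581906]
L [-0.01, -2.32, -2.33] [0.0, 0.0, 0.0] rows>= 3.3
M [-1.17, -6.39, 6.09] [0.0, 0.0, 0.0] rows>= 8.9
T45 [0.0, -0.04, 0.02] [-9.0, 0.0, 0.03] rows>= 5.2
T75 [0.01, -0.03, 2.11] [-6.0, 0.0, 0.02] rows>= 3.5
T95 [0.0, -0.02, 0.0] [-4.0, 0.0, 0.01] rows>= 2.3
T108 [0.0, -0.01, 0.0] [-2.6, 0.0, 0.01] rows>= 1.5
```

{"op": "move_arm", "data": {"rows": [{"xyz": [0, -0.1, -0.1], "rot": [0, 0, 0], "jaw": 0}, {"xyz": [0, -0.3, -0.3], "rot": [0, 0, 0], "jaw": 0}, {"xyz": [0, -0.6, -0.6], "rot": [0, 0, 0], "jaw": 0}, {"xyz": [0, -0.9, -0.9], "rot": [0, 0, 0], "jaw": 0}, {"xyz": [0, -1.2, -1.2], "rot": [0, 0, 0], "jaw": 0}, {"xyz": [0, -1.5, -1.5], "rot": [0, 0, 0], "jaw": 0}, {"xyz": [0, -1.8, -1.8], "rot": [0, 0, 0], "jaw": 0}, {"xyz": [0, -2.1, -2.1], "rot": [0, 0, 0], "jaw": 0}, {"xyz": [0, -2.32, -2.33], "rot": [0, 0, 0], "jaw": 0}, {"xyz": [0, -2.32, -2.33], "rot": [0, 0, 0], "jaw": 0}]}}

```text
time_s: 6.25
tcp_pos: [0.4615, 0.3816, 0.3357]
tool_rot: [0.006, -0.008, 0.925, -0.381]
ft_force: [0.4, -1.4, -5.5]
opening: 0.0275
finger_force: 118.9
```

{"op": "move_arm", "data": {"rows": [{"xyz": [-0.04, -0.2, 0.2], "rot": [0, 0, 0], "jaw": 0}, {"xyz": [-0.11, -0.6, 0.6], "rot": [0, 0, 0], "jaw": 0}, {"xyz": [-0.2, -1.1, 1.05], "rot": [0, 0, 0], "jaw": 0}, {"xyz": [-0.29, -1.6, 1.52], "rot": [0, 0, 0], "jaw": 0}, {"xyz": [-0.4, -2.2, 2.1], "rot": [0, 0, 0], "jaw": 0}, {"xyz": [-0.51, -2.8, 2.67], "rot": [0, 0, 0], "jaw": 0}, {"xyz": [-0.62, -3.4, 3.24], "rot": [0, 0, 0], "jaw": 0}, {"xyz": [-0.73, -4.0, 3.81], "rot": [0, 0, 0], "jaw": 0}, {"xyz": [-0.84, -4.6, 4.38], "rot": [0, 0, 0], "jaw": 0}, {"xyz": [-0.95, -5.2, 4.95], "rot": [0, 0, 0], "jaw": 0}, {"xyz": [-1.05, -5.7, 5.43], "rot": [0, 0, 0], "jaw": 0}, {"xyz": [-1.17, -6.1, 5.81], "rot": [0, 0, 0], "jaw": 0}]}}

```text
time_s: 7.45
tcp_pos: [0.5279, -0.04, 0.3411]
tool_rot: [0.003, -0.009, 0.924, -0.382]
ft_force: [0.5, -0.1, -6.7]
opening: 0.0278
finger_force: 119.3
```

{"op": "move_arm", "data": {"rows": [{"xyz": [0, -0.15, 0.15], "rot": [0, 0, 0], "jaw": 0}, {"xyz": [0, -0.25, 0.25], "rot": [0, 0, 0], "jaw": 0}, {"xyz": [0, -0.29, 0.28], "rot": [0, 0, 0], "jaw": 0}, {"xyz": [0, -0.29, 0.28], "rot": [0, 0, 0], "jaw": 0}, {"xyz": [0, -0.29, 0.28], "rot": [0, 0, 0], "jaw": 0}]}}

```text
time_s: 7.95
tcp_pos: [0.5293, -0.0572, 0.3417]
tool_rot: [0.004, -0.01, 0.924, -0.383]
ft_force: [0.3, 0.8, -5.3]
opening: 0.0282
finger_force: 119.6
```

Run:
```python
from h import *
s,p,G=pose(); print(p,s["q"],s["ft_force"])
G0=G; u=[np.cos(np.radians(1.1)),np.sin(np.radians(1.1)),0]; g=np.array([0,0,.003])
w=[]
for t in(45,75,95,108): Q=rot(u,t)*G; w.append((f"T{t}",np.array([.53,-.06,.34 if t==45 else .235])-Q.apply(g),Q))
plan(w)
im=manip.read_camera("side"); cv2.imwrite("pics/s2.png",im)
```

```text
[ 0.52930618 -0.05715194  0.34171965] [ 0.24842537 -0.04310701  1.37556594 -0.81448841  1.89763986 -1.5836669 ] [ 0.28526427  0.80217285 -5.28762783]
T45 [-0.01, -0.06, 0.02] [-9.0, -0.01, 0.02] rows>= 5.2
T75 [0.0, -0.03, 2.11] [-6.0, -0.01, 0.01] rows>= 3.5
T95 [0.0, -0.02, 0.0] [-4.0, -0.01, 0.01] rows>= 2.3
T108 [0.0, -0.01, 0.0] [-2.6, -0.0, 0.01] rows>= 1.5
```

View pics/s2.png

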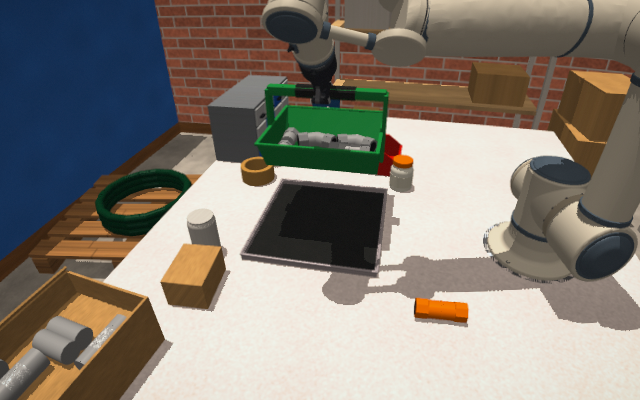

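{"op": "move_arm", "data": {"rows": [{"xyz": [0, 0, 0], "rot": [-0.5, 0, 0], "jaw": 0}, {"xyz": [0, 0, 0], "rot": [-1.3, 0, 0], "jaw": 0}, {"xyz": [0, 0, 0], "rot": [-2.1, 0, 0], "jaw": 0}, {"xyz": [0, 0, 0], "rot": [-3, 0, 0], "jaw": 0}, {"xyz": [0, 0, 0], "rot": [-3.9, 0, 0], "jaw": 0}, {"xyz": [0, 0, 0], "rot": [-4.8, 0, 0], "jaw": 0}, {"xyz": [0, 0, 0], "rot": [-5.7, 0, 0], "jaw": 0}, {"xyz": [0, 0, 0], "rot": [-6.6, 0, 0], "jaw": 0}, {"xyz": [0, -0.03, 0], "rot": [-7.5, 0, 0], "jaw": 0}, {"xyz": [0, -0.06, 0], "rot": [-8.3, 0, 0], "jaw": 0}, {"xyz": [0, -0.06, 0.02], "rot": [-9, 0, 0], "jaw": 0}, {"xyz": [0, -0.06, 0.02], "rot": [-9, 0, 0], "jaw": 0}]}}

```text
time_s: 9.2
tcp_pos: [0.5294, -0.0623, 0.3432]
tool_rot: [0.0, -0.009, 1.0, -0.001]
ft_force: [-0.1, -0.7, -6.6]
opening: 0.0277
finger_force: 119.6
```

{"op": "move_arm", "data": {"rows": [{"xyz": [0, 0, 0.2], "rot": [-0.5, 0, 0], "jaw": 0}, {"xyz": [0, 0, 0.4], "rot": [-1, 0, 0], "jaw": 0}, {"xyz": [0, 0, 0.6], "rot": [-1.6, 0, 0], "jaw": 0}, {"xyz": [0, 0, 0.8], "rot": [-2.2, 0, 0], "jaw": 0}, {"xyz": [0, 0, 1.0], "rot": [-2.8, 0, 0], "jaw": 0}, {"xyz": [0, 0, 1.2], "rot": [-3.4, 0, 0], "jaw": 0}, {"xyz": [0, 0, 1.4], "rot": [-4, 0, 0], "jaw": 0}, {"xyz": [0, 0, 1.6], "rot": [-4.5, 0, 0], "jaw": 0}, {"xyz": [0, 0, 1.8], "rot": [-5, 0, 0], "jaw": 0}, {"xyz": [0, 0, 2.0], "rot": [-5.5, 0, 0], "jaw": 0}, {"xyz": [0, -0.03, 2.2], "rot": [-6, 0, 0], "jaw": 0}, {"xyz": [0, -0.03, 2.2], "rot": [-6, 0, 0], "jaw": 0}]}}

```text
time_s: 10.4
tcp_pos: [0.5288, -0.0631, 0.2301]
tool_rot: [-0.005, -0.009, 0.966, 0.258]
ft_force: [-0.1, 0.2, -7.2]
opening: 0.0276
finger_force: 119.9
```

{"op": "move_arm", "data": {"rows": [{"xyz": [0, 0, 0], "rot": [-0.4, 0, 0], "jaw": 0}, {"xyz": [0, 0, 0], "rot": [-0.8, 0, 0], "jaw": 0}, {"xyz": [0, 0, 0], "rot": [-1.2, 0, 0], "jaw": 0}, {"xyz": [0, 0, 0], "rot": [-1.6, 0, 0], "jaw": 0}, {"xyz": [0, 0, 0], "rot": [-2, 0, 0], "jaw": 0}, {"xyz": [0, 0, 0], "rot": [-2.4, 0, 0], "jaw": 0}, {"xyz": [0, 0, 0], "rot": [-2.8, 0, 0], "jaw": 0}, {"xyz": [0, 0, 0], "rot": [-3.2, 0, 0], "jaw": 0}, {"xyz": [0, 0, 0], "rot": [-3.6, 0, 0], "jaw": 0}, {"xyz": [0, 0, 0], "rot": [-4, 0, 0], "jaw": 0}, {"xyz": [0, 0, 0], "rot": [-4, 0, 0], "jaw": 0}, {"xyz": [0, 0, 0], "rot": [-4, 0, 0], "jaw": 0}]}}

```text
time_s: 11.6
tcp_pos: [0.5295, -0.0626, 0.2333]
tool_rot: [-0.004, -0.009, 0.906, 0.423]
ft_force: [0.2, -0.7, -2.6]
opening: 0.0276
finger_force: 121.2
```

Run:
```python
from h import *
s,p,G=pose(); print(p,s["q"],s["ft_force"])
cv2.imwrite("pics/s3.png",np.hstack([manip.read_camera("side")[60:330,150:450],manip.read_camera("top")[60:330,200:500]]))
```

```text
[ 0.52952784 -0.06255897  0.23333075] [-0.57623206  0.14851365  1.40556027  0.78432601  2.02725492 -1.96980679] [ 0.24534153 -0.74964921 -2.62029129]
```

View pics/s3.png

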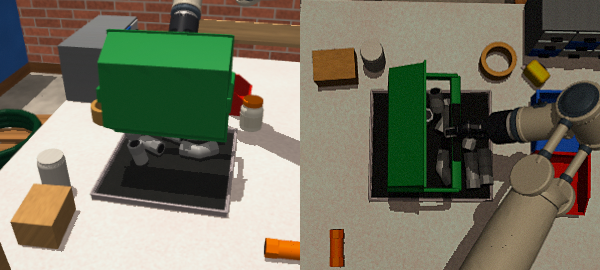

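{"op": "move_arm", "data": {"rows": [{"xyz": [0, 0, 0], "rot": [-0.5, 0, 0], "jaw": 0}, {"xyz": [0, 0.1, -0.08], "rot": [-1, 0, 0], "jaw": 0}, {"xyz": [0, 0.2, -0.16], "rot": [-1.5, 0, 0], "jaw": 0}, {"xyz": [0, 0.3, -0.24], "rot": [-2, 0, 0], "jaw": 0}, {"xyz": [0, 0.4, -0.32], "rot": [-2.4, 0, 0], "jaw": 0}, {"xyz": [0, 0.5, -0.4], "rot": [-2.4, 0, 0], "jaw": 0}, {"xyz": [0, 0.6, -0.48], "rot": [-2.4, 0, 0], "jaw": 0}, {"xyz": [0, 0.8, -0.64], "rot": [-2.4, 0, 0], "jaw": 0}, {"xyz": [0, 1.1, -0.9], "rot": [-2.4, 0, 0], "jaw": 0}, {"xyz": [0, 1.4, -1.15], "rot": [-2.4, 0, 0], "jaw": 0}, {"xyz": [0, 1.7, -1.4], "rot": [-2.4, 0, 0], "jaw": 0}, {"xyz": [0, 1.7, -1.4], "rot": [-2.4, 0, 0], "jaw": 0}]}}

```text
time_s: 12.9
tcp_pos: [0.5293, -0.0611, 0.3479]
tool_rot: [-0.002, -0.011, 0.858, 0.513]
ft_force: [-0.1, -0.6, -3.6]
opening: 0.0279
finger_force: 121.3
```

Run:
```python
from h import *
s,p,G=pose(); print(p,s["q"],s["ft_force"])
u=[np.cos(np.radians(1.1)),np.sin(np.radians(1.1)),0]; g=np.array([0,0,.003])
D=rot(u,-45)*down(91.1); E=down(91.1)
w=[("U",np.array([.52,-.04,.36])-E.apply(g),E),("M",np.array([.462,.36,.36])-D.apply(g),D),("D",np.array([.462,.38,.1675])-D.apply(g),D)]
plan(w)
cv2.imwrite("pics/s4.png",np.hstack([manip.read_camera("side")[60:330,150:450],manip.read_camera("top")[60:330,200:500]]))
```

```text
[ 0.52933035 -0.06105474  0.3478752 ] [-0.62270054  0.18102377  1.26219121  1.05309922  2.1924544  -1.78830182] [-0.05849757 -0.64311563 -3.55634539]
U [0.17, 0.47, 0.23] [12.35, 0.06, 0.08] rows>= 7.2
M [1.01, 8.06, 0.02] [9.0, -0.0, 0.0] rows>= 8.1
D [-0.01, 3.01, 2.44] [0.0, 0.0, 0.0] rows>= 3.9
```

View pics/s4.png

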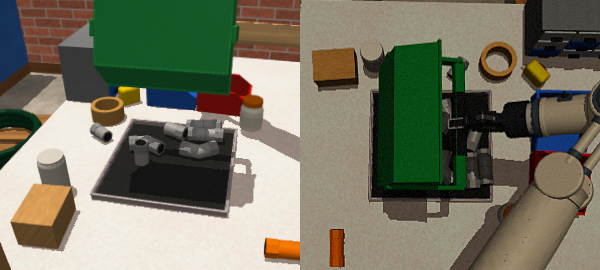

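{"op": "move_arm", "data": {"rows": [{"xyz": [0, 0, 0], "rot": [0.8, 0, 0], "jaw": 0}, {"xyz": [0, 0, 0], "rot": [2, 0, 0], "jaw": 0}, {"xyz": [0, 0, 0], "rot": [3.2, 0, 0], "jaw": 0}, {"xyz": [0, 0, 0], "rot": [4.4, 0, 0], "jaw": 0}, {"xyz": [0, 0, 0], "rot": [5.6, 0, 0], "jaw": 0}, {"xyz": [0, 0, 0], "rot": [6.8, 0, 0], "jaw": 0}, {"xyz": [0, 0.1, 0.1], "rot": [8, 0, 0], "jaw": 0}, {"xyz": [0.1, 0.2, 0.2], "rot": [9.2, 0, 0], "jaw": 0}, {"xyz": [0.1, 0.3, 0.2], "rot": [10.4, 0, 0], "jaw": 0}, {"xyz": [0.17, 0.47, 0.23], "rot": [11.6, 0.06, 0.08], "jaw": 0}, {"xyz": [0.17, 0.47, 0.23], "rot": [12.35, 0.06, 0.08], "jaw": 0}, {"xyz": [0.17, 0.47, 0.23], "rot": [12.35, 0.06, 0.08], "jaw": 0}]}}

```text
time_s: 14.2
tcp_pos: [0.5201, -0.0384, 0.3581]
tool_rot: [-0.004, -0.011, 1.0, 0.002]
ft_force: [-0.3, 0.7, -3.8]
opening: 0.0276
finger_force: 121.0
```

{"op": "move_arm", "data": {"rows": [{"xyz": [0.1, 0.4, 0], "rot": [0.5, 0, 0], "jaw": 0}, {"xyz": [0.2, 1.2, 0], "rot": [1.2, 0, 0], "jaw": 0}, {"xyz": [0.3, 2, 0], "rot": [2, 0, 0], "jaw": 0}, {"xyz": [0.4, 2.8, 0], "rot": [3, 0, 0], "jaw": 0}, {"xyz": [0.5, 3.6, 0], "rot": [4, 0, 0], "jaw": 0}, {"xyz": [0.6, 4.4, 0], "rot": [5, 0, 0], "jaw": 0}, {"xyz": [0.7, 5.2, 0], "rot": [6, 0, 0], "jaw": 0}, {"xyz": [0.8, 6, 0], "rot": [7, 0, 0], "jaw": 0}, {"xyz": [0.9, 6.8, 0], "rot": [8, 0, 0], "jaw": 0}, {"xyz": [1.01, 7.5, 0.02], "rot": [9, 0, 0], "jaw": 0}, {"xyz": [1.01, 8.06, 0.02], "rot": [9, 0, 0], "jaw": 0}, {"xyz": [1.01, 8.06, 0.02], "rot": [9, 0, 0], "jaw": 0}]}}

```text
time_s: 15.4
tcp_pos: [0.4628, 0.3655, 0.3536]
tool_rot: [-0.004, -0.014, 0.924, -0.383]
ft_force: [0.8, -0.9, -4.1]
opening: 0.0278
finger_force: 121.3
```

Run:
```python
from h import *
s,p,G=pose(); print(p,s["q"],s["ft_force"])
u=[np.cos(np.radians(1.1)),np.sin(np.radians(1.1)),0]; g=np.array([0,0,.003])
D=rot(u,-45)*down(91.1); 
plan([("D",np.array([.462,.38,.1675])-D.apply(g),D)])
t=manip.read_camera("top"); cv2.imwrite("pics/t5full.png",t)
cv2.imwrite("pics/t5.png",cv2.resize(t[90:270,255:415],None,fx=3.3,fy=3.3,interpolation=2))
```

```text
[0.46281223 0.36545246 0.3535503 ] [ 0.86228742  0.53949933  0.67864379 -0.76887546  2.41250696 -1.19853248] [ 0.79549488 -0.90200721 -4.1222704 ]
D [-0.05, 2.84, 2.36] [-0.0, -0.11, 0.16] rows>= 3.7
```

View pics/t5.png

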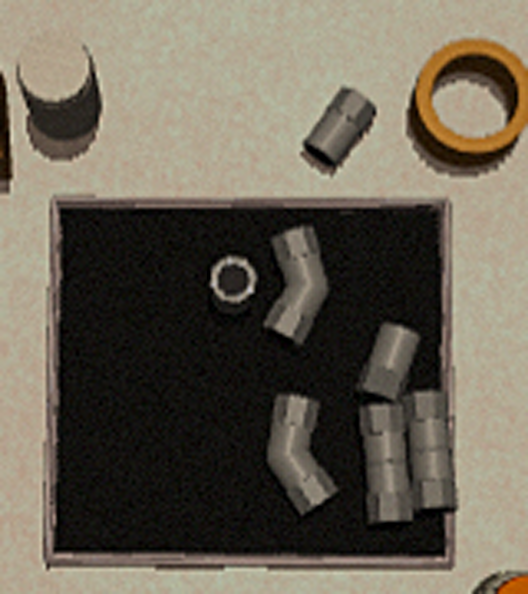

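{"op": "move_arm", "data": {"rows": [{"xyz": [0, 0.4, 0.3], "rot": [0, 0, 0], "jaw": 0}, {"xyz": [0, 0.8, 0.6], "rot": [0, 0, 0], "jaw": 0}, {"xyz": [0, 1.2, 0.9], "rot": [0, -0.1, 0.1], "jaw": 0}, {"xyz": [0, 1.6, 1.2], "rot": [0, -0.1, 0.1], "jaw": 0}, {"xyz": [0, 2, 1.5], "rot": [0, -0.1, 0.1], "jaw": 0}, {"xyz": [-0.03, 2.3, 1.8], "rot": [0, -0.1, 0.15], "jaw": 0}, {"xyz": [-0.04, 2.5, 2.0], "rot": [0, -0.1, 0.15], "jaw": 0}, {"xyz": [-0.05, 2.65, 2.15], "rot": [0, -0.1, 0.15], "jaw": 0}, {"xyz": [-0.05, 2.78, 2.3], "rot": [0, -0.1, 0.15], "jaw": 0}, {"xyz": [-0.05, 2.82, 2.34], "rot": [0, -0.1, 0.15], "jaw": 0}, {"xyz": [-0.05, 2.82, 2.34], "rot": [0, -0.1, 0.15], "jaw": 0}, {"xyz": [-0.05, 2.82, 2.34], "rot": [0, -0.1, 0.15], "jaw": 0}]}}

```text
time_s: 16.65
tcp_pos: [0.4639, 0.3796, 0.1785]
tool_rot: [0.007, -0.005, 0.925, -0.38]
ft_force: [-0.8, 0.6, -3.3]
opening: 0.028
finger_force: 121.3
```

Run:
```python
from h import *
s,p,G=pose(); print(p,s["ft_force"],(p+G.apply([0,0,.003])))
cv2.imwrite("pics/s6.png",manip.read_camera("side"))
```

```text
[0.46392391 0.37964435 0.17847059] [-0.83266413  0.62152179 -3.32274591] [0.46397501 0.37753474 0.17633822]
```

View pics/s6.png

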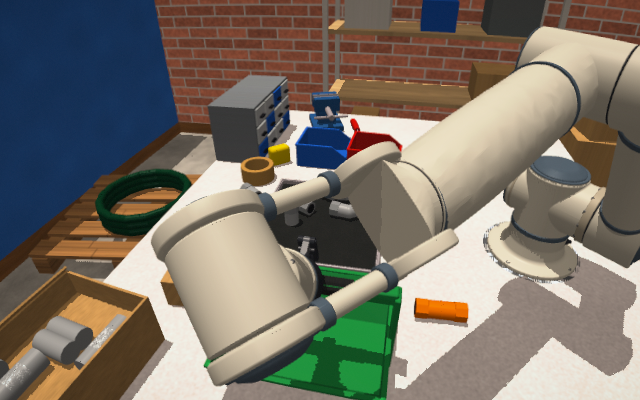

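{"op": "move_arm", "data": {"rows": [{"xyz": [0, 0.05, 0.05], "rot": [0, 0, 0], "jaw": 0}, {"xyz": [0, 0.1, 0.1], "rot": [0, 0, 0], "jaw": 0}, {"xyz": [0, 0.13, 0.13], "rot": [0, 0, 0], "jaw": 0}, {"xyz": [0, 0.13, 0.13], "rot": [0, 0, 0], "jaw": 0}, {"xyz": [0, 0.13, 0.13], "rot": [0, 0, 0], "jaw": 0}]}}

```text
time_s: 17.2
tcp_pos: [0.4638, 0.3794, 0.1684]
tool_rot: [0.007, -0.005, 0.925, -0.381]
ft_force: [0.6, 0.1, -2.1]
opening: 0.028
finger_force: 121.5
```

{"op": "move_arm", "data": {"rows": [{"xyz": [0, 0.01, 0.01], "rot": [0, 0, 0], "jaw": 0}, {"xyz": [0, 0.02, 0.02], "rot": [0, 0, 0], "jaw": 0}, {"xyz": [0, 0.02, 0.02], "rot": [0, 0, 0], "jaw": 0}, {"xyz": [0, 0.02, 0.02], "rot": [0, 0, 0], "jaw": 0}]}}

```text
time_s: 17.6
tcp_pos: [0.4643, 0.3795, 0.1679]
tool_rot: [0.007, -0.005, 0.925, -0.38]
ft_force: [3.8, 0.8, 4.7]
opening: 0.0278
finger_force: 122.2
```

{"op": "move_arm", "data": {"rows": [{"xyz": [0, 0, 0], "rot": [0, 0, 0], "jaw": 0.4}, {"xyz": [0, 0, 0], "rot": [0, 0, 0], "jaw": 0.6}, {"xyz": [0, 0, 0], "rot": [0, 0, 0], "jaw": 1}, {"xyz": [0, 0, 0], "rot": [0, 0, 0], "jaw": 1}, {"xyz": [0, 0, 0], "rot": [0, 0, 0], "jaw": 1}, {"xyz": [0, 0, -0.4], "rot": [0, 0, 0], "jaw": 1}, {"xyz": [0, 0, -1], "rot": [0, 0, 0], "jaw": 1}, {"xyz": [0, 0, -1.6], "rot": [0, 0, 0], "jaw": 1}, {"xyz": [0, 0, -2.4], "rot": [0, 0, 0], "jaw": 1}, {"xyz": [0, 0, -3], "rot": [0, 0, 0], "jaw": 1}, {"xyz": [0, 0, -3], "rot": [0, 0, 0], "jaw": 1}], "newtons": 40}}

```text
time_s: 18.7
tcp_pos: [0.4611, 0.4877, 0.2747]
tool_rot: [0.008, -0.005, 0.925, -0.379]
ft_force: [1.5, 0.1, 0.5]
opening: 0.0855
finger_force: 0.0
```

```bash
cat > seg.py <<'E'
from h import *
def seg(im,show=True):
    """grey blobs in tray / near it: pieces brighter than black floor"""
    g=cv2.cvtColor(im,cv2.COLOR_BGR2HSV); V=g[...,2]; S=g[...,1]
    c=proj("top",[[.68,.16,.02],[.68,-.168,.02],[.385,-.168,.02],[.385,.16,.02]]).astype(int)
    m=np.zeros(V.shape,np.uint8); cv2.fillConvexPoly(m,c,1); m&=(V>50).astype(np.uint8)
    m=cv2.morphologyEx(m,2,np.ones((2,2),np.uint8))
    out=[]
    for k in cv2.findContours(m,0,2)[0]:
        if cv2.contourArea(k)<60: continue
        r=cv2.minAreaRect(k); p=plane("top",[r[0]],.02)[0]; b=plane("top",cv2.boxPoints(r),.02)
        e1,e2=b[1]-b[0],b[2]-b[1]; 
        if np.linalg.norm(e2)>np.linalg.norm(e1): e1,e2=e2,e1
        print(np.round(r[0],1),"c",np.round(p[:2],3),"L %.3f W %.3f ang %.0f"%(np.linalg.norm(e1),np.linalg.norm(e2),np.degrees(np.arctan2(e1[1],e1[0]))%180),"area",cv2.contourArea(k))
E
python3 - <<'E'
from seg import *
print(pose()[0]["q"])
im=manip.read_camera("top"); cv2.imwrite("pics/t7.png",im); seg(cv2.imread("pics/t5full.png"))
f=lambda u:[255+u[0]/3.3,90+u[1]/3.3]
for n,u,z in(("short out",(340,127),.02),("short lying",(389,360),.02),("stand top",(233,280),.062),("el1 a,b,bend",(296,240),.02),("",(285,325),.02),("",(313,285),.02),("el2",(296,408),.02),("",(318,494),.02),("",(284,455),.02)):
    print(n,np.round(plane("top",[f(u)],z)[0],3))
E
```

```text
[ 0.96146075  0.87826074  0.33127832 -0.72856532  2.46437108 -1.0766638 ]
[345.8 227.8] c [ 0.463 -0.05 ] L 0.101 W 0.052 ang 12 area 407.5
[376.  218.5] c [ 0.492 -0.136] L 0.170 W 0.064 ang 0 area 937.5
[326.5 175.5] c [0.615 0.009] L 0.039 W 0.038 ang 1 area 138.5
[345.9 176.7] c [ 0.612 -0.048] L 0.102 W 0.049 ang 174 area 379.0
short out [ 0.758 -0.081  0.02 ]
short lying [ 0.549 -0.127  0.02 ]
stand top [0.608 0.012 0.062]
el1 a,b,bend [ 0.654 -0.044  0.02 ]
 [ 0.577 -0.035  0.02 ]
 [ 0.614 -0.059  0.02 ]
el2 [ 0.504 -0.046  0.02 ]
 [ 0.43  -0.067  0.02 ]
 [ 0.463 -0.037  0.02 ]
```

Run:
```python
from h import *
plan([("P1",[.46,.3,.42],down(75)),("P2",[.70,-.03,.22],down(56)),("P3",[.758,-.081,.1],down(56)),("P4",[.758,-.081,.03],down(56))])
```

```text
P1 [0.06, -4.72, 0.53] [-8.86, 1.35, 2.97] rows>= 5.5
P2 [-6.34, -5.13, 4.0] [0.0, 0.0, 3.8] rows>= 9.1
P3 [-1.53, -0.2, 2.4] [0.0, 0.0, 0.0] rows>= 2.9
P4 [0.0, 0.0, 1.4] [0.0, 0.0, 0.0] rows>= 1.4
```

View pics/t7.png

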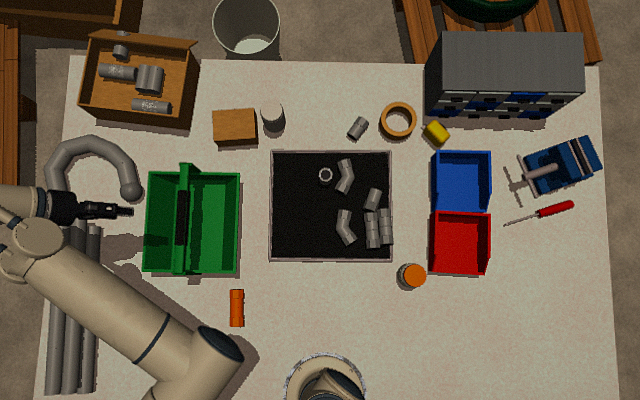

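{"op": "move_arm", "data": {"rows": [{"xyz": [0, -1, -0.8], "rot": [0, 0, 0], "jaw": 1}, {"xyz": [0.06, -4.72, 0.53], "rot": [-8.86, 1.35, 2.97], "jaw": 1}, {"xyz": [0.06, -4.72, 0.53], "rot": [-8.86, 1.35, 2.97], "jaw": 1}, {"xyz": [0.06, -4.72, 0.53], "rot": [-8.86, 1.35, 2.97], "jaw": 1}, {"xyz": [0.06, -4.72, 0.53], "rot": [-8.86, 1.35, 2.97], "jaw": 1}, {"xyz": [0.06, -4.72, 0.53], "rot": [-8.86, 1.35, 2.97], "jaw": 1}, {"xyz": [0.06, -4.72, 0.53], "rot": [-8.86, 1.35, 2.97], "jaw": 1}, {"xyz": [0.06, -4.72, 0.53], "rot": [-8.86, 1.35, 2.97], "jaw": 1}, {"xyz": [0.06, -4.72, 0.53], "rot": [-8.86, 1.35, 2.97], "jaw": 1}, {"xyz": [0.06, -4.72, 0.53], "rot": [-8.86, 1.35, 2.97], "jaw": 1}, {"xyz": [0.06, -4.72, 0.53], "rot": [-8.86, 1.35, 2.97], "jaw": 1}]}}

```text
time_s: 19.85
tcp_pos: [0.4598, 0.3001, 0.4185]
tool_rot: [-0.002, 0.13, 0.992, -0.003]
ft_force: [0.3, 0.5, -0.0]
opening: 0.0853
finger_force: 0.0
```

{"op": "move_arm", "data": {"rows": [{"xyz": [-6.34, -5.13, 4.0], "rot": [0, 0, 3.8], "jaw": 0.8}, {"xyz": [-6.34, -5.13, 4.0], "rot": [0, 0, 3.8], "jaw": 0.8}, {"xyz": [-6.34, -5.13, 4.0], "rot": [0, 0, 3.8], "jaw": 0.8}, {"xyz": [-6.34, -5.13, 4.0], "rot": [0, 0, 3.8], "jaw": 0.8}, {"xyz": [-6.34, -5.13, 4.0], "rot": [0, 0, 3.8], "jaw": 0.8}, {"xyz": [-6.34, -5.13, 4.0], "rot": [0, 0, 3.8], "jaw": 0.8}, {"xyz": [-6.34, -5.13, 4.0], "rot": [0, 0, 3.8], "jaw": 0.8}, {"xyz": [-6.34, -5.13, 4.0], "rot": [0, 0, 3.8], "jaw": 0.8}, {"xyz": [-6.34, -5.13, 4.0], "rot": [0, 0, 3.8], "jaw": 0.8}, {"xyz": [-6.34, -5.13, 4.0], "rot": [0, 0, 3.8], "jaw": 0.8}, {"xyz": [-6.34, -5.13, 4.0], "rot": [0, 0, 3.8], "jaw": 0.8}, {"xyz": [-6.34, -5.13, 4.0], "rot": [0, 0, 3.8], "jaw": 0.8}]}}

```text
time_s: 21.05
tcp_pos: [0.6991, -0.0299, 0.2208]
tool_rot: [-0.001, 0.292, 0.956, -0.001]
ft_force: [0.2, 1.1, 1.1]
opening: 0.0685
finger_force: 0.0
```

Run:
```python
from h import *
print(pose()[0]["q"])
plan([("P3",[.758,-.081,.1],down(56)),("P4",[.758,-.081,.03],down(56))])
```

```text
[-9.07084550e-02  3.67397750e-01  9.70506155e-01 -1.45321230e-03
  1.80570641e+00 -1.06934356e+00]
P3 [-1.55, -0.19, 2.42] [-0.03, -0.01, 0.01] rows>= 2.9
P4 [0.0, 0.0, 1.4] [0.0, 0.0, 0.0] rows>= 1.4
```

{"op": "move_arm", "data": {"rows": [{"xyz": [-1.55, -0.19, 1], "rot": [0, 0, 0], "jaw": 0.75}, {"xyz": [-1.55, -0.19, 2], "rot": [0, 0, 0], "jaw": 0.75}, {"xyz": [-1.55, -0.19, 2.8], "rot": [0, 0, 0], "jaw": 0.75}, {"xyz": [-1.55, -0.19, 3.4], "rot": [0, 0, 0], "jaw": 0.75}, {"xyz": [-1.55, -0.19, 3.82], "rot": [0, 0, 0], "jaw": 0.75}, {"xyz": [-1.55, -0.19, 3.82], "rot": [0, 0, 0], "jaw": 0.75}, {"xyz": [-1.55, -0.19, 3.82], "rot": [0, 0, 0], "jaw": 0.75}, {"xyz": [-1.55, -0.19, 3.82], "rot": [0, 0, 0], "jaw": 0.75}], "newtons": 60}}

```text
time_s: 21.85
tcp_pos: [0.7595, -0.0824, 0.0348]
tool_rot: [0.003, 0.292, 0.956, -0.0]
ft_force: [-0.2, 0.2, 0.5]
opening: 0.0639
finger_force: 0.0
```

{"op": "move_arm", "data": {"rows": [{"xyz": [0, 0, 0], "rot": [0, 0, 0], "jaw": 0.5}, {"xyz": [0, 0, 0], "rot": [0, 0, 0], "jaw": 0.3}, {"xyz": [0, 0, 0], "rot": [0, 0, 0], "jaw": 0.2}, {"xyz": [0, 0, 0], "rot": [0, 0, 0], "jaw": 0.2}, {"xyz": [0, 0, 0], "rot": [0, 0, 0], "jaw": 0.2}, {"xyz": [0, 0, -0.5], "rot": [0, 0, 0], "jaw": 0.2}, {"xyz": [0, 0, -1.5], "rot": [0, 0, 0], "jaw": 0.2}, {"xyz": [0, 0, -2.5], "rot": [0, 0, 0], "jaw": 0.2}, {"xyz": [0, 0, -2.6], "rot": [0, 0, 0], "jaw": 0.2}]}}

```text
time_s: 22.75
tcp_pos: [0.7603, -0.0834, 0.1714]
tool_rot: [0.007, 0.293, 0.956, 0.0]
ft_force: [0.2, -0.6, 2.4]
opening: 0.0363
finger_force: 61.6
```

Run:
```python
from h import *
s=pose()[0];print(s["q"],s["opening"])
plan([("Q1",[.55,-.22,.24],down(30)),("Q2",[.41,-.365,.16],down(0)),("Q3",[.41,-.365,.055],down(0)),("R1",[.5,-.15,.25],down(0)),("R2",[.608,.012,.12],down(0)),("R3",[.608,.012,.05],down(0)),("",[.608,.012,.2],down(0)),("S1",[.55,-.22,.24],down(-40)),("S2",[.472,-.365,.2],down(-90)),("S3",[.472,-.365,.06],down(-90))])
t=manip.read_camera("top"); cv2.imwrite("pics/t8.png",t)
```

```text
[-1.53053408e-01  5.44379643e-01  8.29641485e-01 -1.74969178e-03
  1.75349439e+00 -1.12943912e+00] 0.03631650033390781
Q1 [1.93, -4.61, -1.42] [0.09, 0.14, 5.18] rows>= 5.2
Q2 [-1.11, -3.87, 1.6] [0.0, 0.0, 6.0] rows>= 4.3
Q3 [0.0, 0.0, 2.1] [0.0, 0.0, 0.0] rows>= 2.1
R1 [4.3, 1.8, -3.9] [0.0, 0.0, 0.0] rows>= 6.1
R2 [3.24, 2.16, 2.6] [0.0, 0.0, 0.0] rows>= 4.7
R3 [0.0, 0.0, 1.4] [0.0, 0.0, 0.0] rows>= 1.4
 [0.0, 0.0, -3.0] [0.0, 0.0, 0.0] rows>= 3.0
S1 [-4.64, -1.16, -0.8] [0.0, 0.0, 8.0] rows>= 4.8
S2 [-3.22, 0.67, 0.8] [0.0, 0.0, 10.0] rows>= 5.8
S3 [0.0, 0.0, 2.8] [0.0, 0.0, 0.0] rows>= 2.8
```

{"op": "move_arm", "data": {"rows": [{"xyz": [1.93, -4.61, -1.42], "rot": [0.09, 0.14, 5.18], "jaw": 0.2}, {"xyz": [1.93, -4.61, -1.42], "rot": [0.09, 0.14, 5.18], "jaw": 0.2}, {"xyz": [1.93, -4.61, -1.42], "rot": [0.09, 0.14, 5.18], "jaw": 0.2}, {"xyz": [1.93, -4.61, -1.42], "rot": [0.09, 0.14, 5.18], "jaw": 0.2}, {"xyz": [1.93, -4.61, -1.42], "rot": [0.09, 0.14, 5.18], "jaw": 0.2}, {"xyz": [1.93, -4.61, -1.42], "rot": [0.09, 0.14, 5.18], "jaw": 0.2}, {"xyz": [1.93, -4.61, -1.42], "rot": [0.09, 0.14, 5.18], "jaw": 0.2}, {"xyz": [1.93, -4.61, -1.42], "rot": [0.09, 0.14, 5.18], "jaw": 0.2}]}}

```text
time_s: 23.6
tcp_pos: [0.5491, -0.2192, 0.2301]
tool_rot: [-0.008, 0.5, 0.866, -0.003]
ft_force: [0.1, 1.0, -0.2]
opening: 0.0367
finger_force: 61.5
```

{"op": "move_arm", "data": {"rows": [{"xyz": [-1.11, -3.87, 1.6], "rot": [0, 0, 6], "jaw": 0.2}, {"xyz": [-1.11, -3.87, 1.6], "rot": [0, 0, 6], "jaw": 0.2}, {"xyz": [-1.11, -3.87, 1.6], "rot": [0, 0, 6], "jaw": 0.2}, {"xyz": [-1.11, -3.87, 1.6], "rot": [0, 0, 6], "jaw": 0.2}, {"xyz": [-1.11, -3.87, 1.6], "rot": [0, 0, 6], "jaw": 0.2}, {"xyz": [-1.11, -3.87, 1.6], "rot": [0, 0, 6], "jaw": 0.2}, {"xyz": [-1.11, -3.87, 1.6], "rot": [0, 0, 6], "jaw": 0.2}]}}

```text
time_s: 24.3
tcp_pos: [0.409, -0.3636, 0.1527]
tool_rot: [-0.007, 0.706, 0.708, -0.004]
ft_force: [0.1, -0.5, 0.4]
opening: 0.0368
finger_force: 61.5
```

{"op": "move_arm", "data": {"rows": [{"xyz": [0, 0, 0.8], "rot": [0, 0, 0], "jaw": 0.2}, {"xyz": [0, 0, 1.5], "rot": [0, 0, 0], "jaw": 0.2}, {"xyz": [0, 0, 2.2], "rot": [0, 0, 0], "jaw": 0.2}, {"xyz": [0, 0, 2.2], "rot": [0, 0, 0], "jaw": 0.2}, {"xyz": [0, 0, 2.2], "rot": [0, 0, 0], "jaw": 0.2}, {"xyz": [0, 0, 2.2], "rot": [0, 0, 0], "jaw": 0.6}, {"xyz": [0, 0, 2.2], "rot": [0, 0, 0], "jaw": 0.6}, {"xyz": [0, 0, 2.2], "rot": [0, 0, 0], "jaw": 0.6}, {"xyz": [0, 0, 1.2], "rot": [0, 0, 0], "jaw": 0.6}, {"xyz": [0, 0, 0.2], "rot": [0, 0, 0], "jaw": 0.6}, {"xyz": [0, 0, -0.8], "rot": [0, 0, 0], "jaw": 0.6}, {"xyz": [0, 0, -1.0], "rot": [0, 0, 0], "jaw": 0.6}]}}

```text
time_s: 25.5
tcp_pos: [0.4101, -0.3662, 0.2122]
tool_rot: [0.0, 0.707, 0.707, -0.005]
ft_force: [-0.2, -0.1, 0.5]
opening: 0.0513
finger_force: 0.0
```

Run:
```python
from h import *
plan([("R1",[.5,-.15,.22],down(0)),("R2",[.608,.012,.12],down(0)),("R3",[.608,.012,.05],down(0)),("",[.608,.012,.2],down(0))])
t=manip.read_camera("top"); cv2.imwrite("pics/t9.png",np.hstack([cv2.resize(t[110:290,260:505],None,fx=2.5,fy=2.5,interpolation=2)]))
```

```text
R1 [4.32, 1.8, -0.2] [-0.07, 0.08, 0.0] rows>= 4.7
R2 [3.24, 2.16, 2.0] [0.0, 0.0, 0.0] rows>= 4.4
R3 [0.0, 0.0, 1.4] [0.0, 0.0, 0.0] rows>= 1.4
 [0.0, 0.0, -3.0] [0.0, 0.0, 0.0] rows>= 3.0
```

View pics/t9.png

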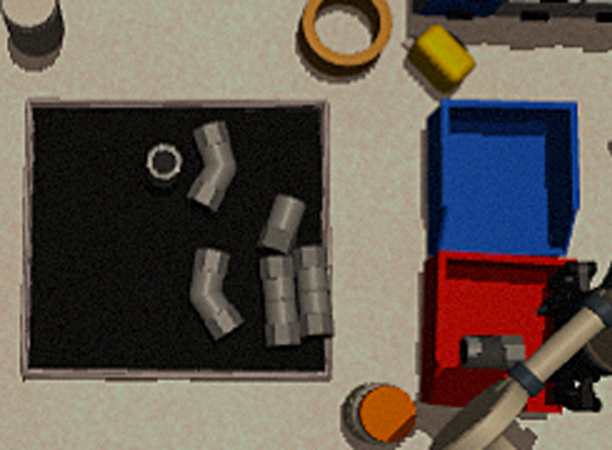

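{"op": "move_arm", "data": {"rows": [{"xyz": [4.32, 1.8, -0.2], "rot": [0, 0, 0], "jaw": 0.8}, {"xyz": [4.32, 1.8, -0.2], "rot": [0, 0, 0], "jaw": 0.8}, {"xyz": [4.32, 1.8, -0.2], "rot": [0, 0, 0], "jaw": 0.8}, {"xyz": [7.56, 3.96, 0.5], "rot": [0, 0, 0], "jaw": 0.8}, {"xyz": [7.56, 3.96, 0.5], "rot": [0, 0, 0], "jaw": 0.8}, {"xyz": [7.56, 3.96, 0.5], "rot": [0, 0, 0], "jaw": 0.8}, {"xyz": [7.56, 3.96, 1.5], "rot": [0, 0, 0], "jaw": 0.8}, {"xyz": [7.56, 3.96, 1.8], "rot": [0, 0, 0], "jaw": 0.8}, {"xyz": [7.56, 3.96, 1.8], "rot": [0, 0, 0], "jaw": 0.8}, {"xyz": [7.56, 3.96, 1.8], "rot": [0, 0, 0], "jaw": 0.8}, {"xyz": [7.56, 3.96, 1.8], "rot": [0, 0, 0], "jaw": 0.8}, {"xyz": [7.56, 3.96, 1.8], "rot": [0, 0, 0], "jaw": 0.8}]}}

```text
time_s: 26.75
tcp_pos: [0.6048, 0.013, 0.1112]
tool_rot: [-0.006, 0.707, 0.707, -0.005]
ft_force: [1.3, 0.5, 0.3]
opening: 0.0683
finger_force: 0.0
```

Run:
```python
from h import *
plan([("R3",[.608,.012,.05],down(0))])
```

```text
R3 [-0.02, 0.08, 1.22] [-0.18, -0.02, -0.0] rows>= 1.2
```

{"op": "move_arm", "data": {"rows": [{"xyz": [0, 0.06, 0.6], "rot": [0, 0, 0], "jaw": 0.8}, {"xyz": [0, 0.06, 1.2], "rot": [0, 0, 0], "jaw": 0.8}, {"xyz": [0, 0.06, 1.2], "rot": [0, 0, 0], "jaw": 0.8}, {"xyz": [0, 0.06, 1.2], "rot": [0, 0, 0], "jaw": 0.5}, {"xyz": [0, 0.06, 1.2], "rot": [0, 0, 0], "jaw": 0.2}, {"xyz": [0, 0.06, 1.2], "rot": [0, 0, 0], "jaw": 0.2}, {"xyz": [0, 0.06, 1.2], "rot": [0, 0, 0], "jaw": 0.2}, {"xyz": [0, 0.06, 1.2], "rot": [0, 0, 0], "jaw": 0.2}, {"xyz": [0, 0.06, 0.4], "rot": [0, 0, 0], "jaw": 0.2}, {"xyz": [0, 0.06, -0.6], "rot": [0, 0, 0], "jaw": 0.2}, {"xyz": [0, 0.06, -1.6], "rot": [0, 0, 0], "jaw": 0.2}, {"xyz": [0, 0.06, -2], "rot": [0, 0, 0], "jaw": 0.2}]}}

```text
time_s: 27.95
tcp_pos: [0.6111, 0.0135, 0.219]
tool_rot: [-0.002, 0.707, 0.707, -0.001]
ft_force: [0.3, -0.5, 0.4]
opening: 0.0381
finger_force: 60.3
```

Run:
```python
from h import *
plan([("S1",[.55,-.22,.24],down(-40)),("S2",[.472,-.365,.2],down(-90)),("S3",[.472,-.365,.07],down(-90)),("up",[.472,-.365,.22],down(-90)),("T1",[.552,-.128,.2],down(-109)),("T2",[.552,-.128,.034],down(-109))])
```

```text
S1 [-4.67, -1.23, -0.42] [-0.06, 0.0, 8.01] rows>= 4.8
S2 [-3.22, 0.67, 0.8] [0.0, 0.0, 10.0] rows>= 5.8
S3 [0.0, 0.0, 2.6] [0.0, 0.0, 0.0] rows>= 2.6
up [0.0, 0.0, -3.0] [0.0, 0.0, 0.0] rows>= 3.0
T1 [1.6, -4.74, 0.4] [0.0, 0.0, 3.8] rows>= 5.0
T2 [0.0, 0.0, 3.32] [0.0, 0.0, 0.0] rows>= 3.3
```

{"op": "move_arm", "data": {"rows": [{"xyz": [-4.67, -1.23, -0.42], "rot": [0, 0, 8], "jaw": 0.2}, {"xyz": [-4.67, -1.23, -0.42], "rot": [0, 0, 8], "jaw": 0.2}, {"xyz": [-4.67, -1.23, -0.42], "rot": [0, 0, 8], "jaw": 0.2}, {"xyz": [-4.67, -1.23, -0.42], "rot": [0, 0, 8], "jaw": 0.2}, {"xyz": [-4.67, -1.23, -0.42], "rot": [0, 0, 8], "jaw": 0.2}, {"xyz": [-4.67, -1.23, -0.42], "rot": [0, 0, 8], "jaw": 0.2}, {"xyz": [-4.67, -1.23, -0.42], "rot": [0, 0, 8], "jaw": 0.2}, {"xyz": [-4.67, -1.23, -0.42], "rot": [0, 0, 8], "jaw": 0.2}]}}

```text
time_s: 28.75
tcp_pos: [0.5488, -0.2191, 0.2327]
tool_rot: [-0.004, 0.906, 0.424, -0.006]
ft_force: [-0.1, 0.3, -1.2]
opening: 0.0377
finger_force: 60.3
```

{"op": "move_arm", "data": {"rows": [{"xyz": [-3.22, 0.67, 0.8], "rot": [0, 0, 10], "jaw": 0.2}, {"xyz": [-3.22, 0.67, 0.8], "rot": [0, 0, 10], "jaw": 0.2}, {"xyz": [-3.22, 0.67, 0.8], "rot": [0, 0, 10], "jaw": 0.2}, {"xyz": [-3.22, 0.67, 0.8], "rot": [0, 0, 10], "jaw": 0.2}, {"xyz": [-3.22, 0.67, 0.8], "rot": [0, 0, 10], "jaw": 0.2}, {"xyz": [-3.22, 0.67, 0.8], "rot": [0, 0, 10], "jaw": 0.2}, {"xyz": [-3.22, 0.67, 0.8], "rot": [0, 0, 10], "jaw": 0.2}, {"xyz": [-3.22, 0.67, 0.8], "rot": [0, 0, 10], "jaw": 0.2}, {"xyz": [-3.22, 0.67, 0.8], "rot": [0, 0, 10], "jaw": 0.2}]}}

```text
time_s: 29.65
tcp_pos: [0.4707, -0.3641, 0.1934]
tool_rot: [-0.001, 1.0, 0.002, -0.008]
ft_force: [0.4, 0.5, -0.5]
opening: 0.0378
finger_force: 60.3
```

{"op": "move_arm", "data": {"rows": [{"xyz": [0, 0, 0.8], "rot": [0, 0, 0], "jaw": 0.2}, {"xyz": [0, 0, 1.6], "rot": [0, 0, 0], "jaw": 0.2}, {"xyz": [0, 0, 2.2], "rot": [0, 0, 0], "jaw": 0.2}, {"xyz": [0, 0, 2.6], "rot": [0, 0, 0], "jaw": 0.2}, {"xyz": [0, 0, 2.6], "rot": [0, 0, 0], "jaw": 0.2}, {"xyz": [0, 0, 2.6], "rot": [0, 0, 0], "jaw": 0.2}]}}

```text
time_s: 30.25
tcp_pos: [0.4684, -0.3644, 0.0638]
tool_rot: [-0.001, 1.0, 0.001, -0.008]
ft_force: [-0.0, -0.7, -0.6]
opening: 0.0381
finger_force: 60.3
```

{"op": "move_arm", "data": {"rows": [{"xyz": [0, 0, 0.12], "rot": [0, 0, 0], "jaw": 0.2}, {"xyz": [0, 0, 0.12], "rot": [0, 0, 0], "jaw": 0.2}, {"xyz": [0, 0, 0.12], "rot": [0, 0, 0], "jaw": 0.5}, {"xyz": [0, 0, 0.12], "rot": [0, 0, 0], "jaw": 0.6}, {"xyz": [0, 0, 0.12], "rot": [0, 0, 0], "jaw": 0.6}, {"xyz": [0, 0, -0.8], "rot": [0, 0, 0], "jaw": 0.6}, {"xyz": [0, 0, -1.8], "rot": [0, 0, 0], "jaw": 0.6}, {"xyz": [0, 0, -2.8], "rot": [0, 0, 0], "jaw": 0.6}, {"xyz": [0, 0, -2.9], "rot": [0, 0, 0], "jaw": 0.6}]}}

```text
time_s: 31.15
tcp_pos: [0.4722, -0.3665, 0.2178]
tool_rot: [0.004, 1.0, 0.0, -0.002]
ft_force: [0.9, 0.3, 1.9]
opening: 0.0514
finger_force: 0.0
```

{"op": "move_arm", "data": {"rows": [{"xyz": [1.6, -4.74, 0.4], "rot": [0, 0, 3.8], "jaw": 0.72}, {"xyz": [1.6, -4.74, 0.4], "rot": [0, 0, 3.8], "jaw": 0.72}, {"xyz": [1.6, -4.74, 0.4], "rot": [0, 0, 3.8], "jaw": 0.72}, {"xyz": [1.6, -4.74, 0.4], "rot": [0, 0, 3.8], "jaw": 0.72}, {"xyz": [1.6, -4.74, 0.4], "rot": [0, 0, 3.8], "jaw": 0.72}, {"xyz": [1.6, -4.74, 0.4], "rot": [0, 0, 3.8], "jaw": 0.72}, {"xyz": [1.6, -4.74, 0.4], "rot": [0, 0, 3.8], "jaw": 0.72}, {"xyz": [1.6, -4.74, 0.4], "rot": [0, 0, 3.8], "jaw": 0.72}]}}

```text
time_s: 31.95
tcp_pos: [0.5497, -0.1287, 0.1876]
tool_rot: [0.001, 0.986, -0.165, -0.008]
ft_force: [-0.3, -0.4, -0.1]
opening: 0.0614
finger_force: 0.0
```

Run:
```python
from h import *
plan([("T2",[.553,-.128,.034],down(-109))])
t=manip.read_camera("side"); cv2.imwrite("pics/t10.png",cv2.resize(t[110:290,220:460],None,fx=2.5,fy=2.5,interpolation=2))
```

```text
T2 [0.1, -0.05, 3.07] [0.04, 0.17, 0.0] rows>= 3.1
```

View pics/t10.png

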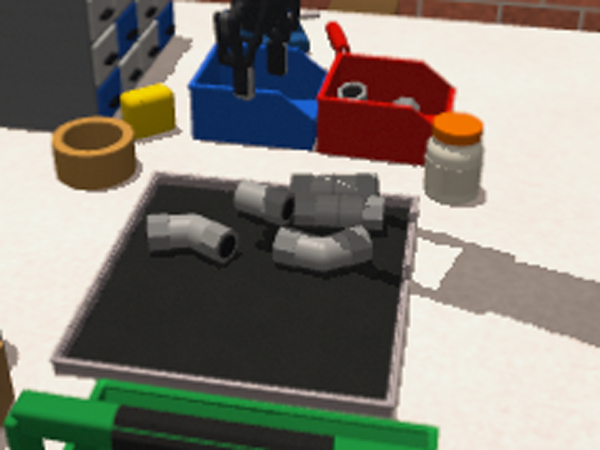

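{"op": "move_arm", "data": {"rows": [{"xyz": [0.1, -0.05, 0.9], "rot": [0, 0, 0], "jaw": 0.72}, {"xyz": [0.1, -0.05, 1.8], "rot": [0, 0, 0], "jaw": 0.72}, {"xyz": [0.1, -0.05, 2.5], "rot": [0, 0, 0], "jaw": 0.72}, {"xyz": [0.1, -0.05, 2.9], "rot": [0, 0, 0], "jaw": 0.72}, {"xyz": [0.1, -0.05, 3.05], "rot": [0, 0, 0], "jaw": 0.72}, {"xyz": [0.1, -0.05, 3.05], "rot": [0, 0, 0], "jaw": 0.72}]}}

```text
time_s: 32.6
tcp_pos: [0.5523, -0.1279, 0.0341]
tool_rot: [0.0, 0.986, -0.166, -0.009]
ft_force: [0.8, 0.1, 0.3]
opening: 0.0616
finger_force: 0.0
```

{"op": "move_arm", "data": {"rows": [{"xyz": [0, 0, 0], "rot": [0, 0, 0], "jaw": 0.5}, {"xyz": [0, 0, 0], "rot": [0, 0, 0], "jaw": 0.3}, {"xyz": [0, 0, 0], "rot": [0, 0, 0], "jaw": 0.2}, {"xyz": [0, 0, 0], "rot": [0, 0, 0], "jaw": 0.2}, {"xyz": [0, 0, 0], "rot": [0, 0, 0], "jaw": 0.2}, {"xyz": [0, 0, -0.5], "rot": [0, 0, 0], "jaw": 0.2}, {"xyz": [0, 0, -1.5], "rot": [0, 0, 0], "jaw": 0.2}, {"xyz": [0, 0, -2.5], "rot": [0, 0, 0], "jaw": 0.2}, {"xyz": [0, 0, -3.5], "rot": [0, 0, 0], "jaw": 0.2}, {"xyz": [0, 0, -3.6], "rot": [0, 0, 0], "jaw": 0.2}]}}

```text
time_s: 33.6
tcp_pos: [0.5582, -0.1276, 0.2246]
tool_rot: [0.001, 0.986, -0.165, -0.001]
ft_force: [1.3, -0.2, 0.9]
opening: 0.038
finger_force: 60.4
```

Run:
```python
from h import *
a=22.5; c=15.8; e1=[.614+.022*np.cos(np.radians(c)),-.059+.022*np.sin(np.radians(c))]
print(e1)
plan([("S2",[.405,-.365,.2],down(-180)),("S3",[.405,-.365,.1],down(-180))])
plan([("S2",[.42,-.365,.2],down(-90)),("S3",[.42,-.365,.1],down(-90)),("up",[.42,-.365,.25],down(-90)),("e1",[e1[0],e1[1],.2],down(-90+c)),("d",[e1[0],e1[1],.034],down(-90+c))])
```

```text
[np.float64(0.6351687958576443), np.float64(-0.05300983456510736)]
S2 [-1.36, 5.48, 0.51] [0.03, -0.01, 14.21] rows>= 8.3
S3 [0.0, 0.0, 2.0] [0.0, 0.0, 0.0] rows>= 2.0
S2 [-1.07, 5.39, 0.51] [0.02, 0.02, -3.79] rows>= 5.5
S3 [0.0, 0.0, 2.0] [0.0, 0.0, 0.0] rows>= 2.0
up [0.0, 0.0, -3.0] [0.0, 0.0, 0.0] rows>= 3.0
e1 [4.3, -6.24, 1.0] [0.0, 0.0, -3.16] rows>= 7.6
d [0.0, 0.0, 3.32] [0.0, 0.0, 0.0] rows>= 3.3
```

{"op": "move_arm", "data": {"rows": [{"xyz": [-0.94, 5.77, 0.51], "rot": [0, 0, -3.79], "jaw": 0.2}, {"xyz": [-0.94, 5.77, 0.51], "rot": [0, 0, -3.79], "jaw": 0.2}, {"xyz": [-0.94, 5.77, 0.51], "rot": [0, 0, -3.79], "jaw": 0.2}, {"xyz": [-0.94, 5.77, 0.51], "rot": [0, 0, -3.79], "jaw": 0.2}, {"xyz": [-0.94, 5.77, 0.51], "rot": [0, 0, -3.79], "jaw": 0.2}, {"xyz": [-0.94, 5.77, 0.51], "rot": [0, 0, -3.79], "jaw": 0.2}, {"xyz": [-0.94, 5.77, 0.51], "rot": [0, 0, -3.79], "jaw": 0.2}, {"xyz": [-0.94, 5.77, 0.51], "rot": [0, 0, -3.79], "jaw": 0.2}, {"xyz": [-0.94, 5.77, 0.51], "rot": [0, 0, -3.79], "jaw": 0.2}]}}

```text
time_s: 34.5
tcp_pos: [0.4178, -0.3839, 0.1912]
tool_rot: [-0.001, 1.0, 0.0, -0.008]
ft_force: [0.9, 0.1, 0.1]
opening: 0.0385
finger_force: 60.5
```

{"op": "move_arm", "data": {"rows": [{"xyz": [0, 0, 0.8], "rot": [0, 0, 0], "jaw": 0.2}, {"xyz": [0, 0, 1.5], "rot": [0, 0, 0], "jaw": 0.2}, {"xyz": [0, 0, 1.8], "rot": [0, 0, 0], "jaw": 0.2}, {"xyz": [0, 0, 1.8], "rot": [0, 0, 0], "jaw": 0.2}, {"xyz": [0, 0, 1.8], "rot": [0, 0, 0], "jaw": 0.6}, {"xyz": [0, 0, 1.8], "rot": [0, 0, 0], "jaw": 0.7}, {"xyz": [0, 0, 1.8], "rot": [0, 0, 0], "jaw": 0.7}, {"xyz": [0, 0, 0.8], "rot": [0, 0, 0], "jaw": 0.7}, {"xyz": [0, 0, -0.2], "rot": [0, 0, 0], "jaw": 0.7}, {"xyz": [0, 0, -1], "rot": [0, 0, 0], "jaw": 0.7}]}}

```text
time_s: 35.5
tcp_pos: [0.4182, -0.385, 0.2455]
tool_rot: [0.0, 1.0, -0.0, -0.006]
ft_force: [0.0, -1.3, 1.1]
opening: 0.0596
finger_force: 0.0
```

{"op": "move_arm", "data": {"rows": [{"xyz": [4.3, -6.64, 1.0], "rot": [0, 0, -3.16], "jaw": 0.78}, {"xyz": [4.3, -6.64, 1.0], "rot": [0, 0, -3.16], "jaw": 0.78}, {"xyz": [4.3, -6.64, 1.0], "rot": [0, 0, -3.16], "jaw": 0.78}, {"xyz": [4.3, -6.64, 1.0], "rot": [0, 0, -3.16], "jaw": 0.78}, {"xyz": [4.3, -6.64, 1.0], "rot": [0, 0, -3.16], "jaw": 0.78}, {"xyz": [4.3, -6.64, 1.0], "rot": [0, 0, -3.16], "jaw": 0.78}, {"xyz": [4.3, -6.64, 1.0], "rot": [0, 0, -3.16], "jaw": 0.78}, {"xyz": [4.3, -6.64, 1.0], "rot": [0, 0, -3.16], "jaw": 0.78}, {"xyz": [4.3, -6.64, 1.0], "rot": [0, 0, -3.16], "jaw": 0.78}, {"xyz": [4.3, -6.64, 1.0], "rot": [0, 0, -3.16], "jaw": 0.78}, {"xyz": [4.3, -6.64, 1.0], "rot": [0, 0, -3.16], "jaw": 0.78}]}}

```text
time_s: 36.6
tcp_pos: [0.6324, -0.0535, 0.1895]
tool_rot: [-0.002, 0.991, 0.137, -0.007]
ft_force: [-0.1, -0.2, -0.2]
opening: 0.0668
finger_force: 0.0
```

Run:
```python
from h import *
plan([("d",[.635,-.053,.034],down(-90+15.8))])
t=manip.read_camera("side"); u=manip.read_camera("top");z=lambda i:cv2.resize(i,None,fx=1.6,fy=1.6,interpolation=2)
cv2.imwrite("pics/t11.png",np.hstack([z(t[110:290,220:460]),z(u[110:290,260:505])]))
```

```text
d [0.09, 0.02, 3.11] [-0.06, 0.15, -0.01] rows>= 3.1
```

View pics/t11.png

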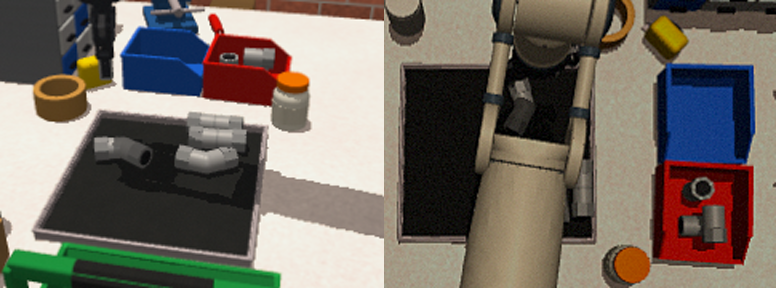

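{"op": "move_arm", "data": {"rows": [{"xyz": [0.09, 0, 0.9], "rot": [0, 0, 0], "jaw": 0.78}, {"xyz": [0.09, 0, 1.8], "rot": [0, 0, 0], "jaw": 0.78}, {"xyz": [0.09, 0, 2.5], "rot": [0, 0, 0], "jaw": 0.78}, {"xyz": [0.09, 0, 2.9], "rot": [0, 0, 0], "jaw": 0.78}, {"xyz": [0.09, 0, 3.1], "rot": [0, 0, 0], "jaw": 0.78}, {"xyz": [0.09, 0, 3.1], "rot": [0, 0, 0], "jaw": 0.78}]}}

```text
time_s: 37.3
tcp_pos: [0.6334, -0.052, 0.0324]
tool_rot: [-0.002, 0.991, 0.137, -0.008]
ft_force: [-0.8, -0.4, 0.1]
opening: 0.0667
finger_force: 0.0
```

{"op": "move_arm", "data": {"rows": [{"xyz": [0, 0, 0], "rot": [0, 0, 0], "jaw": 0.5}, {"xyz": [0, 0, 0], "rot": [0, 0, 0], "jaw": 0.3}, {"xyz": [0, 0, 0], "rot": [0, 0, 0], "jaw": 0.2}, {"xyz": [0, 0, 0], "rot": [0, 0, 0], "jaw": 0.2}, {"xyz": [0, 0, 0], "rot": [0, 0, 0], "jaw": 0.2}, {"xyz": [0, 0, -0.5], "rot": [0, 0, 0], "jaw": 0.2}, {"xyz": [0, 0, -1.5], "rot": [0, 0, 0], "jaw": 0.2}, {"xyz": [0, 0, -2.5], "rot": [0, 0, 0], "jaw": 0.2}, {"xyz": [0, 0, -3.5], "rot": [0, 0, 0], "jaw": 0.2}, {"xyz": [0, 0, -3.6], "rot": [0, 0, 0], "jaw": 0.2}]}}

```text
time_s: 38.3
tcp_pos: [0.6394, -0.0518, 0.224]
tool_rot: [-0.0, 0.991, 0.137, -0.0]
ft_force: [0.1, -0.5, 1.0]
opening: 0.0366
finger_force: 60.4
```

Run:
```python
from h import *
im=manip.read_camera("top"); s=manip.read_camera("side")
V=cv2.cvtColor(s,cv2.COLOR_BGR2HSV)[...,2]
c=proj("side",[[.68,.16,.004],[.68,-.165,.004],[.385,-.165,.004],[.385,.16,.004]]).astype(int)
m=np.zeros(V.shape,np.uint8); cv2.fillConvexPoly(m,c,1); m&=(V>75).astype(np.uint8)
n,_,st,ce=cv2.connectedComponentsWithStats(m)
for i in range(1,n):
    if st[i,4]>40: print(st[i],np.round(ce[i]),np.round(plane("side",[ce[i]],.02)[0],3))
plan([("S1",[.6,-.22,.22],down(-60)),("S2",[.63,-.365,.2],down(-90)),("S3",[.63,-.365,.07],down(-90)),("up",[.63,-.365,.2],down(-90))])
```

```text
[330 190  44  26 673] [351. 202.] [ 0.463 -0.086  0.02 ]
[245 253 125  20 369] [313. 263.] [0.512 0.172 0.02 ]
S1 [-1.65, 3.03, -0.06] [-0.05, 0.09, -2.84] rows>= 3.5
S2 [-0.93, 2.81, 0.4] [0.0, 0.0, 6.0] rows>= 3.5
S3 [0.0, 0.0, 2.6] [0.0, 0.0, 0.0] rows>= 2.6
up [0.0, 0.0, -2.6] [0.0, 0.0, 0.0] rows>= 2.6
```

{"op": "move_arm", "data": {"rows": [{"xyz": [-2.0, 5, -0.1], "rot": [0, 0, 3.16], "jaw": 0.2}, {"xyz": [-2.0, 5.5, -0.1], "rot": [0, 0, 3.16], "jaw": 0.2}, {"xyz": [-2.0, 6.4, 0.2], "rot": [0, 0, 3.16], "jaw": 0.2}, {"xyz": [-2.0, 6.4, 0.4], "rot": [0, 0, 3.16], "jaw": 0.2}, {"xyz": [-2.0, 6.4, 0.4], "rot": [0, 0, 3.16], "jaw": 0.2}, {"xyz": [-2.0, 6.4, 0.4], "rot": [0, 0, 3.16], "jaw": 0.2}, {"xyz": [-2.0, 6.4, 0.4], "rot": [0, 0, 3.16], "jaw": 0.2}, {"xyz": [-2.0, 6.4, 0.4], "rot": [0, 0, 3.16], "jaw": 0.2}, {"xyz": [-2.0, 6.4, 0.4], "rot": [0, 0, 3.16], "jaw": 0.2}, {"xyz": [-2.0, 6.4, 0.4], "rot": [0, 0, 3.16], "jaw": 0.2}]}}

```text
time_s: 39.4
tcp_pos: [0.6276, -0.3853, 0.1915]
tool_rot: [-0.002, 1.0, 0.0, -0.009]
ft_force: [-0.2, 0.6, -0.4]
opening: 0.0366
finger_force: 60.4
```

Run:
```python
from h import *
plan([("S3",[.63,-.383,.06],down(-90))])
```

```text
S3 [0.09, -0.04, 2.63] [-0.04, 0.19, 0.01] rows>= 2.6
```

{"op": "move_arm", "data": {"rows": [{"xyz": [0.09, 0, 0.8], "rot": [0, 0, 0], "jaw": 0.2}, {"xyz": [0.09, 0, 1.6], "rot": [0, 0, 0], "jaw": 0.2}, {"xyz": [0.09, 0, 2.2], "rot": [0, 0, 0], "jaw": 0.2}, {"xyz": [0.09, 0, 2.6], "rot": [0, 0, 0], "jaw": 0.2}, {"xyz": [0.09, 0, 2.6], "rot": [0, 0, 0], "jaw": 0.2}, {"xyz": [0.09, 0, 2.6], "rot": [0, 0, 0], "jaw": 0.5}, {"xyz": [0.09, 0, 2.6], "rot": [0, 0, 0], "jaw": 0.58}, {"xyz": [0.09, 0, 2.6], "rot": [0, 0, 0], "jaw": 0.58}, {"xyz": [0.09, 0, 1.7], "rot": [0, 0, 0], "jaw": 0.58}, {"xyz": [0.09, 0, 0.7], "rot": [0, 0, 0], "jaw": 0.58}, {"xyz": [0.09, 0, -0.3], "rot": [0, 0, 0], "jaw": 0.58}, {"xyz": [0.09, 0, -0.5], "rot": [0, 0, 0], "jaw": 0.58}]}}

```text
time_s: 40.6
tcp_pos: [0.634, -0.3877, 0.2295]
tool_rot: [0.003, 1.0, -0.0, -0.001]
ft_force: [-0.3, 0.3, 1.4]
opening: 0.0497
finger_force: 0.0
```

Run:
```python
from seg import *
im=manip.read_camera("top"); cv2.imwrite("pics/t12.png",im); seg(im)
b=im[155:210,430:492]; h=cv2.cvtColor(b,cv2.COLOR_BGR2HSV); m=((h[...,1]<90)&(h[...,2]>60)).astype(np.uint8)
n,_,st,ce=cv2.connectedComponentsWithStats(m); print([(s.tolist(),np.round(plane("top",[c+[430,155]],.02)[0],3)) for s,c in zip(st,ce) if s[4]>30][1:])
plan([("e2",[.485,-.040,.2],down(-96.7)),("d",[.485,-.040,.034],down(-96.7))])
```

```text
[368.9 231.6] c [ 0.454 -0.116] L 0.102 W 0.038 ang 3 area 403.0
[345.8 227.8] c [ 0.463 -0.05 ] L 0.101 W 0.052 ang 12 area 401.0
[382.5 227.5] c [ 0.467 -0.155] L 0.101 W 0.026 ang 0 area 267.0
[([17, 0, 45, 55, 1366], array([ 0.586, -0.42 ,  0.02 ])), ([27, 8, 12, 14, 97], array([ 0.645, -0.383,  0.02 ]))]
e2 [-2.98, -6.95, 0.53] [0.07, 0.04, 1.34] rows>= 7.6
d [0.0, 0.0, 3.32] [0.0, 0.0, 0.0] rows>= 3.3
```

{"op": "move_arm", "data": {"rows": [{"xyz": [-2.98, -6.95, 0.53], "rot": [0.07, 0.04, 1.34], "jaw": 0.72}, {"xyz": [-2.98, -6.95, 0.53], "rot": [0.07, 0.04, 1.34], "jaw": 0.72}, {"xyz": [-2.98, -6.95, 0.53], "rot": [0.07, 0.04, 1.34], "jaw": 0.72}, {"xyz": [-2.98, -6.95, 0.53], "rot": [0.07, 0.04, 1.34], "jaw": 0.72}, {"xyz": [-2.98, -6.95, 0.53], "rot": [0.07, 0.04, 1.34], "jaw": 0.72}, {"xyz": [-2.98, -6.95, 0.53], "rot": [0.07, 0.04, 1.34], "jaw": 0.72}, {"xyz": [-2.98, -6.95, 0.53], "rot": [0.07, 0.04, 1.34], "jaw": 0.72}, {"xyz": [-2.98, -6.95, 0.53], "rot": [0.07, 0.04, 1.34], "jaw": 0.72}, {"xyz": [-2.98, -6.95, 0.53], "rot": [0.07, 0.04, 1.34], "jaw": 0.72}, {"xyz": [-2.98, -6.95, 0.53], "rot": [0.07, 0.04, 1.34], "jaw": 0.72}, {"xyz": [-2.98, -6.95, 0.53], "rot": [0.07, 0.04, 1.34], "jaw": 0.72}]}}

```text
time_s: 41.75
tcp_pos: [0.4834, -0.0399, 0.194]
tool_rot: [-0.003, 0.998, -0.059, -0.006]
ft_force: [0.7, -0.6, 1.0]
opening: 0.0615
finger_force: 0.0
```

Run:
```python
from h import *
plan([("d",[.485,-.040,.034],down(-96.7))])
```

```text
d [0.07, 0.02, 3.2] [-0.07, 0.14, -0.01] rows>= 3.2
```

{"op": "move_arm", "data": {"rows": [{"xyz": [0.07, 0, 0.9], "rot": [0, 0, 0], "jaw": 0.72}, {"xyz": [0.07, 0, 1.8], "rot": [0, 0, 0], "jaw": 0.72}, {"xyz": [0.07, 0, 2.5], "rot": [0, 0, 0], "jaw": 0.72}, {"xyz": [0.07, 0, 3.0], "rot": [0, 0, 0], "jaw": 0.72}, {"xyz": [0.07, 0, 3.18], "rot": [0, 0, 0], "jaw": 0.72}, {"xyz": [0.07, 0, 3.18], "rot": [0, 0, 0], "jaw": 0.72}]}}

```text
time_s: 42.35
tcp_pos: [0.4841, -0.039, 0.0338]
tool_rot: [-0.004, 0.998, -0.059, -0.008]
ft_force: [-0.8, 1.1, 0.7]
opening: 0.0614
finger_force: 0.0
```

{"op": "move_arm", "data": {"rows": [{"xyz": [0, 0, 0], "rot": [0, 0, 0], "jaw": 0.5}, {"xyz": [0, 0, 0], "rot": [0, 0, 0], "jaw": 0.3}, {"xyz": [0, 0, 0], "rot": [0, 0, 0], "jaw": 0.2}, {"xyz": [0, 0, 0], "rot": [0, 0, 0], "jaw": 0.2}, {"xyz": [0, 0, 0], "rot": [0, 0, 0], "jaw": 0.2}, {"xyz": [0, 0, -0.5], "rot": [0, 0, 0], "jaw": 0.2}, {"xyz": [0, 0, -1.5], "rot": [0, 0, 0], "jaw": 0.2}, {"xyz": [0, 0, -2.5], "rot": [0, 0, 0], "jaw": 0.2}, {"xyz": [0, 0, -3.5], "rot": [0, 0, 0], "jaw": 0.2}, {"xyz": [0, 0, -4], "rot": [0, 0, 0], "jaw": 0.2}]}}

```text
time_s: 43.35
tcp_pos: [0.488, -0.0399, 0.2414]
tool_rot: [-0.003, 0.998, -0.059, -0.002]
ft_force: [0.3, 0.0, 1.1]
opening: 0.0364
finger_force: 61.2
```

Run:
```python
from h import *
s=manip.read_camera("side")
b=s[125:170,295:350]; h=cv2.cvtColor(b,cv2.COLOR_BGR2HSV); m=((h[...,1]<70)&(h[...,2]>60)).astype(np.uint8)
n,_,st,ce=cv2.connectedComponentsWithStats(m); print([(x.tolist(),np.round(c+[295,125])) for x,c in zip(st,ce) if x[4]>15])
plan([("S2",[.585,-.36,.22],down(-96.7)),("S3",[.585,-.36,.11],down(-96.7))])
```

```text
[([0, 0, 55, 45, 1942], array([322., 148.])), ([0, 0, 17, 18, 130], array([300., 130.])), ([33, 0, 22, 25, 234], array([340., 140.])), ([0, 20, 42, 25, 149], array([306., 165.]))]
S2 [2.66, 6.13, 0.45] [-0.07, 0.0, -0.0] rows>= 6.7
S3 [0.0, 0.0, 2.2] [0.0, 0.0, 0.0] rows>= 2.2
```

{"op": "move_arm", "data": {"rows": [{"xyz": [3.15, 6.07, 0.4], "rot": [0, 0, 0], "jaw": 0.2}, {"xyz": [3.15, 6.07, 0.4], "rot": [0, 0, 0], "jaw": 0.2}, {"xyz": [3.15, 6.07, 0.4], "rot": [0, 0, 0], "jaw": 0.2}, {"xyz": [3.15, 6.07, 0.4], "rot": [0, 0, 0], "jaw": 0.2}, {"xyz": [3.15, 6.07, 0.4], "rot": [0, 0, 0], "jaw": 0.2}, {"xyz": [3.15, 6.07, 0.4], "rot": [0, 0, 0], "jaw": 0.2}, {"xyz": [3.15, 6.07, 0.4], "rot": [0, 0, 0], "jaw": 0.2}, {"xyz": [3.15, 6.07, 0.4], "rot": [0, 0, 0], "jaw": 0.2}, {"xyz": [3.15, 6.07, 0.4], "rot": [0, 0, 0], "jaw": 0.2}, {"xyz": [3.15, 6.07, 0.4], "rot": [0, 0, 0], "jaw": 0.2}]}}

```text
time_s: 44.4
tcp_pos: [0.6078, -0.3586, 0.2119]
tool_rot: [-0.004, 0.998, -0.058, -0.006]
ft_force: [0.3, 0.3, -0.7]
opening: 0.0366
finger_force: 61.2
```

{"op": "move_arm", "data": {"rows": [{"xyz": [0, 0, 0.8], "rot": [0, 0, 0], "jaw": 0.2}, {"xyz": [0, 0, 1.6], "rot": [0, 0, 0], "jaw": 0.2}, {"xyz": [0, 0, 2.2], "rot": [0, 0, 0], "jaw": 0.2}, {"xyz": [0, 0, 2.5], "rot": [0, 0, 0], "jaw": 0.2}, {"xyz": [0, 0, 2.5], "rot": [0, 0, 0], "jaw": 0.2}]}}

```text
time_s: 44.9
tcp_pos: [0.6055, -0.3568, 0.0846]
tool_rot: [-0.005, 0.998, -0.058, -0.007]
ft_force: [-0.7, -0.6, -0.4]
opening: 0.0368
finger_force: 61.2
```

Release, retreat to a clear pose, then check by segmentation.

{"op": "move_arm", "data": {"rows": [{"xyz": [0, 0, 0], "rot": [0, 0, 0], "jaw": 0.45}, {"xyz": [0, 0, 0], "rot": [0, 0, 0], "jaw": 0.6}, {"xyz": [0, 0, 0], "rot": [0, 0, 0], "jaw": 0.6}, {"xyz": [0, 0, -0.5], "rot": [0, 0, 0], "jaw": 0.6}, {"xyz": [0, 0, -1.3], "rot": [0, 0, 0], "jaw": 0.6}, {"xyz": [0, 0, -2.3], "rot": [0, 0, 0], "jaw": 0.6}, {"xyz": [0, 0, -3.3], "rot": [0, 0, 0], "jaw": 0.6}, {"xyz": [0, 0, -4.3], "rot": [0, 0, 0], "jaw": 0.6}, {"xyz": [0, 0, -4.6], "rot": [0, 0, 0], "jaw": 0.6}]}}

```text
time_s: 45.8
tcp_pos: [0.6092, -0.3606, 0.3263]
tool_rot: [-0.0, 0.998, -0.059, -0.0]
ft_force: [0.3, -1.4, 1.1]
opening: 0.0512
finger_force: 0.0
```

{"op": "move_arm", "data": {"rows": [{"xyz": [-5, 0, 0], "rot": [0, 0, 0], "jaw": 0.6}, {"xyz": [-5, 0, 0], "rot": [0, 0, 0], "jaw": 0.6}, {"xyz": [-5, 0, 0], "rot": [0, 0, 0], "jaw": 0.6}, {"xyz": [-5, 0, 0], "rot": [0, 0, 0], "jaw": 0.6}, {"xyz": [-7, 4, 0], "rot": [0, 0, 0], "jaw": 0.6}, {"xyz": [-7, 4, 0], "rot": [0, 0, 0], "jaw": 0.6}, {"xyz": [-7, 4, 0], "rot": [0, 0, 0], "jaw": 0.6}, {"xyz": [-7, 4, 0], "rot": [0, 0, 0], "jaw": 0.6}, {"xyz": [-7, 4, 0], "rot": [0, 0, 0], "jaw": 0.6}, {"xyz": [-7, 4, 0], "rot": [0, 0, 0], "jaw": 0.6}]}}

```text
time_s: 46.8
tcp_pos: [0.2333, -0.5214, 0.3195]
tool_rot: [-0.003, 0.998, -0.062, -0.007]
ft_force: [0.9, 0.7, -0.6]
opening: 0.0514
finger_force: 0.0
```

Run:
```python
from seg import *
print(pose()[1])
im=manip.read_camera("top"); cv2.imwrite("pics/t13.png",im); seg(im)
h=cv2.cvtColor(im,cv2.COLOR_BGR2HSV)
K=np.array([[0,0,0]])
for n,c in(("blue",.602),("red",.43)):
    q=proj("top",[[c+dx,-.366+dy,.06] for dx,dy in((.075,.065),(.075,-.065),(-.07,-.065),(-.07,.065))]).astype(int)
    m=np.zeros(h.shape[:2],np.uint8); cv2.fillConvexPoly(m,q,1); m&=((h[...,1]<110)&(h[...,2]>40)).astype(np.uint8)
    k,_,st,ce=cv2.connectedComponentsWithStats(m); print(n,[(x.tolist(),np.round(plane("top",[p],.03)[0,:2],3).tolist()) for x,p in zip(st[1:],ce[1:]) if x[4]>15])
# change vs before outside arm: orange, objects
a=cv2.imread("pics/t7.png"); d=(np.abs(a.astype(int)-im).sum(2)>90).astype(np.uint8); d=cv2.morphologyEx(d,2,np.ones((3,3),np.uint8))
k,_,st,ce=cv2.connectedComponentsWithStats(d); print([x.tolist() for x in st[1:] if x[4]>25])
```

```text
[ 0.23334071 -0.52141335  0.31945908]
[368.9 231.6] c [ 0.454 -0.116] L 0.102 W 0.037 ang 3 area 402.0
[382.5 227.5] c [ 0.467 -0.155] L 0.101 W 0.026 ang 0 area 282.0
blue [([451, 163, 24, 41, 636], [0.604, -0.379])]
red [([451, 221, 16, 14, 99], [0.472, -0.368]), ([459, 238, 15, 24, 302], [0.41, -0.388]), ([446, 245, 13, 12, 130], [0.406, -0.348])]
[[347, 116, 22, 27, 345], [336, 159, 18, 35, 421], [444, 163, 30, 45, 925], [0, 186, 51, 40, 1337], [49, 189, 19, 22, 306], [365, 188, 17, 23, 255], [49, 192, 85, 34, 1268], [0, 210, 13, 14, 118], [336, 210, 20, 35, 443], [371, 212, 9, 36, 191], [361, 214, 9, 35, 247], [446, 221, 21, 19, 277], [70, 226, 13, 28, 273], [89, 233, 171, 167, 8912], [88, 234, 9, 29, 206], [444, 238, 31, 29, 587], [0, 244, 7, 8, 43], [50, 249, 5, 7, 27], [59, 248, 14, 62, 623], [32, 256, 17, 30, 314], [51, 259, 7, 31, 148], [75, 258, 13, 67, 649], [45, 290, 5, 10, 43], [298, 315, 342, 85, 12345], [266, 322, 70, 78, 2390], [343, 392, 11, 8, 44], [588, 398, 14, 2, 28]]
```

Run:
```python
from h import *
im=cv2.imread("pics/t13.png"); g=cv2.cvtColor(im,cv2.COLOR_BGR2GRAY)
for v in(200,215,222,228,234,240,250): print(v,g[v,355:400].tolist())
for z in(.02,.02):print([np.round(plane("top",[[u,228]],z)[0,1],3) for u in range(360,394,2)])
s=manip.read_camera("side"); gs=cv2.cvtColor(s,cv2.COLOR_BGR2GRAY)
for y in(-.116,-.155,-.165): print(y,np.round(proj("side",[[.47,y,.026],[.47,y,.048]])))
for u in(346,352,362): print(u,gs[176:206,u].tolist())
```

```text
200 [9, 17, 9, 13, 13, 18, 14, 16, 16, 1, 19, 18, 19, 14, 17, 10, 15, 22, 20, 17, 18, 20, 14, 14, 15, 19, 3, 20, 17, 14, 20, 16, 8, 35, 115, 74, 110, 150, 166, 160, 163, 157, 162, 162, 166]
215 [15, 23, 7, 13, 5, 42, 71, 66, 63, 54, 127, 123, 121, 117, 126, 98, 67, 66, 73, 14, 12, 2, 55, 58, 47, 71, 105, 104, 106, 103, 110, 78, 73, 76, 75, 50, 137, 125, 168, 166, 162, 158, 158, 164, 156]
222 [8, 18, 15, 20, 21, 2, 45, 64, 81, 68, 95, 115, 133, 131, 102, 98, 93, 81, 50, 13, 12, 13, 6, 57, 69, 80, 85, 97, 119, 135, 124, 100, 97, 88, 76, 42, 125, 110, 162, 164, 156, 160, 156, 157, 157]
228 [9, 18, 12, 15, 17, 0, 26, 60, 74, 86, 94, 100, 125, 144, 115, 104, 91, 89, 72, 19, 6, 3, 6, 51, 67, 81, 69, 91, 115, 133, 127, 98, 93, 84, 69, 31, 134, 117, 157, 165, 159, 160, 158, 157, 165]
234 [17, 18, 14, 16, 14, 18, 3, 53, 70, 79, 91, 95, 113, 143, 123, 102, 96, 90, 79, 33, 16, 9, 1, 57, 71, 80, 89, 96, 113, 133, 128, 107, 95, 92, 77, 41, 126, 97, 159, 163, 168, 164, 164, 160, 171]
240 [10, 17, 20, 17, 14, 20, 0, 51, 70, 68, 69, 88, 116, 106, 99, 120, 124, 69, 65, 66, 40, 5, 39, 58, 52, 46, 106,
[... 788 characters left out ...]
loat64(-0.142), np.float64(-0.148), np.float64(-0.154), np.float64(-0.159), np.float64(-0.165), np.float64(-0.171), np.float64(-0.177), np.float64(-0.182)]
-0.116 [[350. 195.]
 [351. 188.]]
-0.155 [[352. 188.]
 [353. 181.]]
-0.165 [[353. 186.]
 [353. 179.]]
346 [235, 236, 236, 235, 220, 175, 173, 197, 188, 155, 139, 125, 107, 133, 147, 138, 128, 157, 148, 141, 133, 120, 89, 73, 71, 66, 54, 24, 20, 22]
352 [235, 237, 236, 237, 238, 196, 174, 184, 192, 176, 148, 135, 118, 99, 141, 170, 183, 191, 179, 151, 140, 123, 105, 87, 73, 68, 66, 34, 20, 19]
362 [236, 239, 238, 238, 238, 238, 195, 174, 186, 191, 172, 147, 135, 118, 103, 165, 172, 190, 191, 168, 148, 136, 119, 100, 83, 72, 68, 66, 26, 22]
```

```bash
python3 -c "
from bench import manip
print(manip.job_done())"
```

```text
the job is handed in; nothing more can be done
None
```

The job is handed in: the carrier was emptied over the tray and stands upright on the table again. The three shorts are in the red bin (one had rolled out of the tray and was picked up off the table), both elbows are in the blue bin, and the two full-length straights lie flat in the tray. I confirmed the final layout by image measurement, having used all 14 picture views; the hand-in call returned no verdict.

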